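Feed the slat through the guide tunnel with the push stick

ROBOT

A 6-joint arm with a two-finger parallel gripper is mounted at the origin on a cart in front of the work surface, level with it; the furniture and walls round the work are solid. World frame = base frame: x ahead of the robot, y to its left, z up, the work surface at z = 0. Lengths are in m, angles in rad, forces in N, time in s.
With the tool pointing down it reaches from about 0.2 to 0.875 m from the base axis. Payload 3.4 kg.
Tool frame: the origin (TCP) lies midway between the tips of the shut fingers; the grasp point (between the pads) lies 19 mm behind it; z points along the fingers, y is the direction in which the jaws open and shut (so a half turn about z gives the same grasp; the last joint's range is limited). The gripper opens to 94 mm and grips with 3 to 60 N. Pads are 16 mm wide; open, the fingers measure 119 mm over their backs; the gripper's body (75 mm by 177 mm) begins 78 mm behind the grasp point.
Start: joints at [1.086, 0.276, 1.505, -0, 1.361, -0.121], TCP at [0.205, 0.537, 0.205] pointing down, gripper open.
Joint ranges: [-2.89, 2.89], [-0.75, 2.08], [0.22, 2.7], [-1.18, 4.32], [0.11, 2.71], [-2.7, 2.7]. Speed limits (rad/s): [2.57, 2.57, 3.14, 3.14, 3.14, 3.14].

INTERFACE

Orientations are given as [roll, pitch, yaw] about the fixed x, y, z axes, in that order (R = Rz(yaw) Ry(pitch) Rx(roll)).
In Python, from rig import ctrl gives the robot as it stands.
- The arm moves only by the tool arm_command, never from a script. Its argument "plan" is a list that holds one entry, the list of rows, each a list of 7 numbers: the shift along the tool's x, y, z in units of 20 mm (1.0 is 20 mm), then the turn, a rotation vector about the tool's x, y, z in units of 0.1 rad (1.0 is 0.1 rad), then the closure, from 0 (fully open) to 1 (shut). In form: [[[tx, ty, tz, wx, wy, wz, fingers], ...]]. A call has 1 to 8 rows; each row shifts and turns the pose as measured when the row begins, along the tool's axes as they then stand; what a row does not reach is not made up. A row lasts 1/10 s, in which the tool goes at most 50 mm and 8.59 degrees, less where a joint would pass 70% of its speed; a pose out of reach is approached as far as the arm can. A call with a number of a shift or a turn outside -1 to 1 is refused whole. A call with a gripper value outside its range is refused whole. The fingers move at their own pace and stop on an object; "squeeze" is the grip in N (left out, the last holds). Time passes only in rows, so rows that do not move let the fingers close. It gives the time, the measured TCP pose, the force and the opening at its end, in the units of the state.
- ctrl.get_state(): the state, without advancing time (a new reading comes with each control period).
- ctrl.capture(name): name is "scene" or "side" or "wrist"; returns a dict with "image" (400x640x3 uint8, red, green, blue), "range_z" (400x640 float32, m along the optical axis (not along the pixel's ray), 0 where there is no reading), "fx", "fy", "cx", "cy" (pixels), "D" ([k1, k2, p1, p2, k3] as OpenCV has them; the pictures are not rectified), "R" (3x3) and "t" (3): a world point X has camera coordinates R X + t; the wrist camera has in their place "T_tool_cam" (4x4, takes a point from camera to tool coordinates, whose origin is the TCP and whose axes are the flange's). Camera axes: x right, y down, z forward; pixel columns grow to the right and rows downward; lengths in m; the calibration is good to about 2 mm. A picture is of the moment at which its call begins: read the wrist's pose just before it.
- ctrl.finish_job(): hands the job in, once; it reports no verdict.
The state is a dict: "time_s": time; "joint_pos": joint angles; "joint_velocities": joint speeds; "joint_torque": joint torques, N m; "eef_pos": TCP position; "eef_rot": TCP orientation; "contact_force": force on the tool from outside, world axes, zero at the start; "torque": the same for the moment, N m; "width": finger opening in m.
Only numpy, scipy, OpenCV 4.12 (cv2) and the standard library are available. Lean on these libraries where they do the work, as an engineer would, in place of code of your own. Each camera call takes 0.05 s, during which the arm holds its last target.

TASK

Break the stuck knob of the gate loose and turn it until the gate is fully clear of the tunnel mouth, then use the push stick to feed the steel slat along the lane into the tunnel until it has pushed the end plunger fully home. Push gently, do not ram it, never touch the slat with the gripper, and leave the other loose things alone. Finally draw the stick out and stand it upright on its sole on the worktop, off the fixture.

Things in the scene. Friction and masses are not known exactly. Their poses are not given: they have to be found in the camera images.
- guide: aluminium guide fixture, fixed: base plate 305 x 116 x 10 mm with an open feeding lane leading into a roofed tunnel. Origin on the worktop under the centre of the tunnel mouth; z up, x is the feed direction into the tunnel, y to the left of it. Plate from x = -160 to +145 mm. Lane from x = -145 to 0 mm between steel rails that stand 8 mm above its floor and narrow from 86 to 30 mm apart
- mouth (a point): centre of the tunnel mouth at floor level, 10 mm above the worktop (lane floor too); axes as the guide. Tunnel 140 mm long, inside 32 wide and 24 mm high, outside 52 mm wide, top 43 mm above the worktop. An end stop is clamped unseen under the roof: the face of its unpushed plunger is 85 to 110 mm inside the mouth, where exactly must be felt
- gate (a joint): turn of the gate knob, rad, 0 (shut) to 1.5, growing counter-clockwise from above. Shut, its steel arm (44 mm long, 20 to 30 mm above the worktop) reaches in guide +y half across the mouth; at 1.5 it points back along guide -x beside the lane. Fully clear from 1.2. Stuck at first: up to 0.3 N m (most at 0.2 rad) to break it loose in the first 0.4 rad; it then jumps on a little, turns freely and stays where left
- gate_grip (a point): centre of the gate knob's black grip bar, on the knob's upright axis at guide x = -12, y = -40 mm: bar 46 mm long, 13 mm thick, 28 mm high, from 52 to 80 mm above the worktop, lying along the arm (along this frame's y, which turns with the knob)
- plunger (a joint): how far the end stop's plunger is pushed in along guide x, m, 0 to 0.008; resists with about 5 N, has no spring, stays where it is pushed; hard end at 0.008. Fully home: over 0.006. Its thin rod shows in the open far end of the tunnel and moves with it
- slat_center (a point): centre of the loose plain steel slat, 70 mm (its x) x 28 mm (its y) x 20 mm high, about 0.2 kg; it lies in the lane in front of the gate, roughly along it
- stick_grip (a point): grip point of the loose grey push stick, 0.12 kg, standing upright on its sole: sole bar 140 mm long (x), 24 wide, 12 high; on it an upright grip plate 50 mm long (x), 14 mm thick (y), top 62 mm above the sole's underside. This point is mid-plate, 40 mm above the underside. The blunt pushing end is 95 mm ahead of it in the stick's +x, the tail 45 mm behind
- flange: loose bystander: turned steel flange, 57 mm wide, 24 mm high; origin under its centre
- setting_ring: loose bystander: steel ring, 52 mm wide, 18 mm high; origin under its centre
- ball_bearing: loose bystander: ball bearing, 35 mm wide, 11 mm high; origin under its centre
Not all that is in view belongs to the job. Leave any green or pink look-alike of the part that bears slat_center alone.

How it is judged:
On the way, in this order (a step that is already met when the one before it is completed fails the run):
1. the gate is turned clear of the tunnel mouth, with the slat still waiting in the lane (value of joint gate above 1.15 rad and x of slat_center in the frame of guide below -0.03 m), for 0.2 s.
2. the slat is half-way into the tunnel, pushed by the stick (x of slat_center in the frame of guide above 0 m and z of slat_center in the frame of guide below 0.025 m and distance between slat_center and stick_grip below 0.145 m), for 0.1 s.
3. the slat has pushed the plunger home (value of joint plunger above 0.006 m), for 0.1 s.
At the end, for the whole second after the job is handed in: The gate stands open (over 1.1 rad), the plunger is pushed in more than 6 mm of its 8 mm, the slat lies at rest inside the tunnel (centre more than 40 mm past the mouth), and the push stick stands released, at rest and upright (within 0.1 rad) on its sole on the worktop, not touching the fixture (value of joint gate above 1.1 rad and value of joint plunger above 0.006 m and x of slat_center in the frame of guide above 0.04 m and linear speed of each of slat, push_stick below 0.01 m/s and height (world z) of stick_grip between 0.036 and 0.044 m and angle between stick_grip's own z axis and vertical below 0.1 rad and contact force between push_stick and guide below 0.05 N).
It fails at once if the gripper or arm touches the slat (contact force between any of the fingers, the arm and slat above 0.5 N).
It fails at once if the stick rams the slat with more than 40 N (contact force between push_stick and slat above 40 N).
It fails at once if a loose bystander is moved more than 20 mm (distance of any of flange, setting_ring, ball_bearing from where it was at the start of the episode above 0.02 m).
It also fails if it takes over 67 s, if anything falls off the work surface, if the arm or the gripper's body presses on something with over 40 N, if the wrist force passes 120 N, or if a joint passes its speed limit or range.

## Working session

There is one attempt and no reset: what is moved stays moved. The work goes in short steps, Python scripts to look and compute and a tool call to move; the robot and the scene stay as the last step left them, time stands still between calls to the robot, and variables do not carry over. Pictures are saved under pics/ and viewed, and the job is handed in when it is done.

Besides the shell and the picture viewer there is one more tool, called after ">>>" as name(argument=value, ...) on one line, values as JSON. arm_command: Moves the arm, as the interface text tells. Shifts and turns lie within -1 to 1; 1 stands for 20 mm of shift or 0.1 rad of turn. Its arguments: {"type":"object","properties":{"plan":{"type":"array"},"squeeze":{"type":"number"}},"required":["plan"]}

```bash
ls; mkdir -p pics
cat > h.py <<'E'
import numpy as np, cv2, pickle
from rig import ctrl
from scipy.spatial.transform import Rotation as Ro
def cap(name,tag):
    s=ctrl.get_state(); c=ctrl.capture(name); c['state']=s
    pickle.dump(c,open(f'pics/{tag}.pkl','wb')); cv2.imwrite(f'pics/{tag}.png',c['image'][:,:,::-1]); return c
def load(tag): return pickle.load(open(f'pics/{tag}.pkl','rb'))
def pose(c):
    if 'R' in c: R=np.array(c['R']);t=np.array(c['t']); return R.T,-R.T@t
    T=np.array(c['T_tool_cam']); s=c['state']; Rw=Ro.from_euler('xyz',s['eef_rot']).as_matrix()
    return Rw@T[:3,:3], Rw@T[:3,3]+np.array(s['eef_pos'])
def K(c): return np.array([[c['fx'],0,c['cx']],[0,c['fy'],c['cy']],[0,0,1.]]),np.array(c['D'],float)
def rays(c,px):
    k,D=K(c); n=cv2.undistortPoints(np.array(px,float).reshape(-1,1,2),k,D).reshape(-1,2)
    return np.c_[n,np.ones(len(n))]
def plane(c,px,z):
    R,o=pose(c); d=rays(c,px)@R.T; return o+d*((z-o[2])/d[:,2])[:,None]
def depth(c,px):
    R,o=pose(c); px=np.array(px,int).reshape(-1,2); d=rays(c,px); return (d*c['range_z'][px[:,1],px[:,0]][:,None])@R.T+o
def proj(c,P):
    R,o=pose(c); k,D=K(c); q=(np.atleast_2d(P)-o)@R; return cv2.projectPoints(q,np.zeros(3),np.zeros(3),k,D)[0].reshape(-1,2)
def crop(c,x0,y0,x1,y1,f,tag):
    im=cv2.resize(c['image'][y0:y1,x0:x1,::-1],None,fx=f,fy=f,interpolation=cv2.INTER_CUBIC); cv2.imwrite(f'pics/{tag}.png',im)
E
python3 - <<'E'
from h import *
for n in ('scene','side','wrist'): 
    c=cap(n,n+'0'); print(n,pose(c)[1],pose(c)[0][:,2])
print(ctrl.get_state())
E
```

```text
pics
scene [ 0.14641323 -0.71704023  0.64008125] [ 0.48993634  0.55026469 -0.67614433]
side [0.13100466 0.31939784 0.59219831] [ 0.48555901 -0.62810653 -0.60804164]
wrist [0.13103424 0.56589807 0.38467965] [ 0.24983919 -0.09766359 -0.96334947]
{'time_s': 0.15, 'joint_pos': array([ 1.08597707e+00,  2.76407053e-01,  1.50578986e+00,  7.23808217e-06,
        1.36069512e+00, -1.20993619e-01]), 'joint_velocities': array([ 1.85585505e-03, -2.24394935e-03, -3.82536498e-03,  2.29236597e-06,
       -1.33730966e-03,  5.64015738e-04]), 'joint_torque': array([-6.78323140e-04, -4.04930234e+01, -2.37430662e+01,  7.02353544e-02,
        3.15796479e-02, -8.09144240e-05]), 'eef_pos': array([0.20442476, 0.53700306, 0.2048487 ]), 'eef_rot': array([-3.14030363e+00, -1.63858775e-04,  2.77776539e+00]), 'contact_force': array([-0.62151415,  0.30591885,  0.2054727 ]), 'torque': array([ 0.04357779, -0.00191484,  0.00962461]), 'width': 0.09414597204061943}
```

View pics/scene0.png

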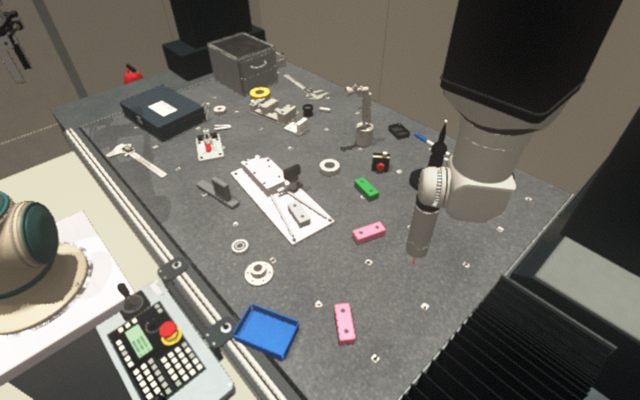

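View pics/side0.png

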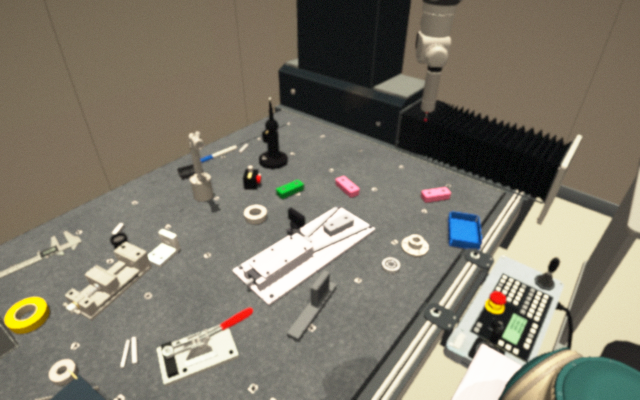

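View pics/wrist0.png

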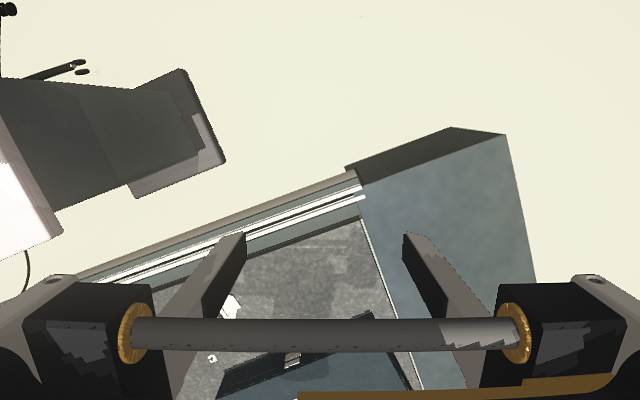

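Run:
```python
from h import *
for n in ('scene','side'):
    c=load(n+'0'); print(n,{k:c[k] for k in ('R','t','fx','cx','cy','D')})
    print(proj(c,[[0,0,0.0],[.2,0,0],[.4,0,0],[.4,.2,0],[.4,-.2,0],[.205,.537,.205]]))
    print(depth(c,[[320,200],[300,230],[400,100],[100,300]] ))
```

```text
scene {'R': array([[ 0.73664889, -0.67607577, -0.01643076],
       [-0.46616607, -0.49003094, -0.73658596],
       [ 0.48993634,  0.55026469, -0.67614433]]), 't': array([-0.58211165,  0.18835584,  0.75561606]), 'fx': 373.64763547544237, 'cx': 316.7154073477095, 'cy': 192.42410529480586, 'D': array([-0.01056946,  0.        ,  0.        ,  0.        ,  0.        ])}
[[ 30.85935432 284.9195174 ]
 [126.94526189 233.94247514]
 [203.95451629 193.16527871]
 [168.2188977  158.65521098]
 [249.15476327 236.75638776]
 [ 24.76999491  74.78674832]]
[[ 5.97906428e-01 -2.21575522e-01 -7.98080424e-04]
 [ 4.90837063e-01 -2.70878292e-01  1.06037214e-02]
 [ 1.91671456e+00  4.80564077e-01 -5.03823022e-01]
 [ 9.26632334e-02 -1.34618468e-01  1.65487909e-03]]
side {'R': array([[-0.78341216, -0.62129161,  0.01619048],
       [-0.38794051,  0.46848578, -0.79374003],
       [ 0.48555901, -0.62810653, -0.60804164]]), 't': array([0.29148186, 0.37124018, 0.4970866 ]), 'fx': 395.2939634663588, 'cx': 323.15603645877616, 'cy': 204.56162417661352, 'D': array([-0.06107959,  0.        ,  0.        ,  0.        ,  0.        ])}
[[542.18401494 483.52232723]
 [411.21249974 396.3870846 ]
 [310.71867188 327.36318309]
 [223.32151146 416.17087252]
 [372.57764671 263.63411357]
 [101.67042256 627.21830077]]
[[ 0.62090421 -0.30106016  0.0009011 ]
 [ 0.55764799 -0.15360571  0.03617218]
 [ 0.62835259 -0.67912464  0.14285854]
 [ 0.72462575  0.21179923  0.01900386]]
```

Run:
```python
from h import *
c=load('scene0'); crop(c,180,130,380,300,4,'sc')
c=load('side0'); crop(c,220,170,440,350,3.6,'sd')
```

```text
(no output)
```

View pics/sc.png

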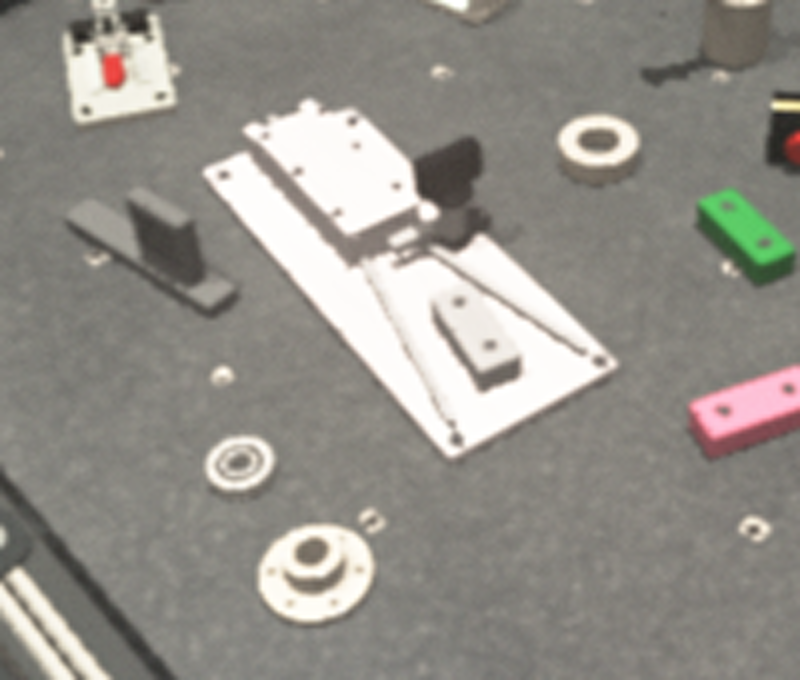

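View pics/sd.png

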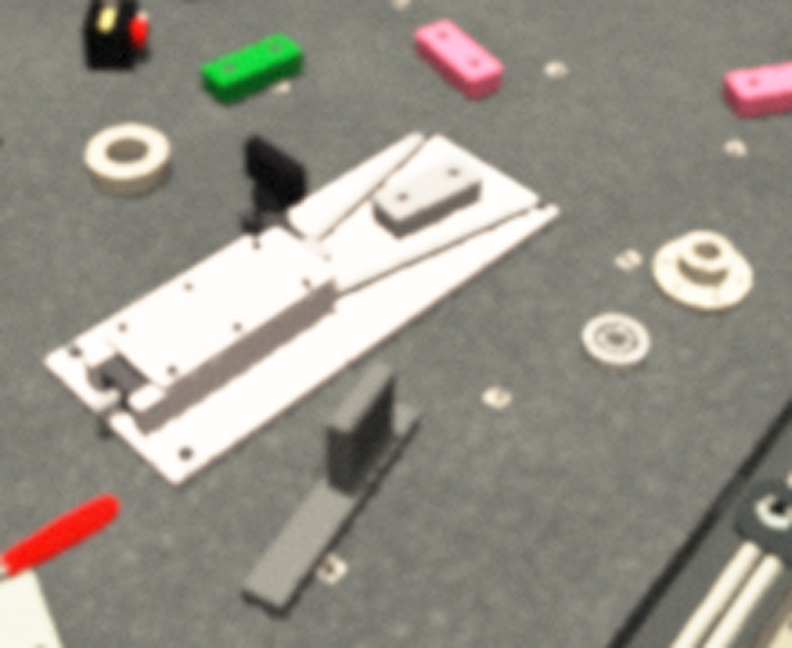

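Run:
```python
from h import *
a=load('scene0');b=load('side0')
S=lambda p:np.array(p)/4+[180,130]
D=lambda p:np.array(p)/3.6+[220,170]
pa=plane(a,S([[205,172],[455,458],[617,364]]),.010); pb=plane(b,D([[178,483],[558,210],[440,135],[45,360]]),.010)
print(pa,'\n',pb)
from scipy.optimize import least_squares
g=np.array([[145,58],[-160,58],[-160,-58],[145,-58]])/1000
def fit(P,G):
    f=lambda p:((np.c_[np.cos(p[2])*G[:,0]-np.sin(p[2])*G[:,1]+p[0],np.sin(p[2])*G[:,0]+np.cos(p[2])*G[:,1]+p[1]])-P[:,:2]).ravel()
    r=least_squares(f,[.55,-.2,2.]); return r.x,np.round(r.fun*1000,1)
print(fit(pa,g[:3]));print(fit(pb,g));print(fit(np.r_[pa,pb],np.r_[g[:3],g]))
# slat top z=.030 corners
print('slat',plane(a,S([[433,300],[472,287],[522,352],[480,377]]),.03)); print(plane(b,D([[373,205],[402,225],[480,183],[452,160]]),.03))
# stick: sole top z=.012
print('stick',plane(a,S([[67,212],[92,200],[238,287],[212,305]]),.012)); print(plane(b,D([[245,585],[283,605],[420,410]]),.012))
print('plate',plane(a,S([[133,190],[150,187],[196,224],[180,234]]),.062)); print(plane(b,D([[330,433],[345,443],[396,372],[378,362]]),.062))
for n,p in dict(flange=[313,555],ring=[598,142],bearing=[240,462]).items(): print(n,plane(a,S([p]),.02))
print('knob',plane(a,S([[412,158],[478,142]]),.08),plane(b,D([[247,137],[303,170]]),.08))
```

```text
[[ 0.48982951  0.0088489   0.01      ]
 [ 0.45396336 -0.29296053  0.01      ]
 [ 0.56648367 -0.30367157  0.01      ]] 
 [[ 0.48573107  0.01468272  0.01      ]
 [ 0.45101924 -0.28753813  0.01      ]
 [ 0.55342214 -0.30214121  0.01      ]
 [ 0.60186516  0.00085466  0.01      ]]
(array([ 0.5295547 , -0.1403056 ,  1.45166541]), array([-0.6,  1.7, -1. ,  0.7,  1.6, -2.4]))
(array([ 0.52402386, -0.13610441,  1.43511958]), array([ 0.4,  0.7, -6.1,  0.7,  6.4, -0.3, -0.8, -1.1]))
(array([ 0.52649458, -0.13796766,  1.44558149]), array([-2.8,  4.3, -5. ,  3.5, -2.4, -0.3,  1.3, -1.5, -2.1, -1.9, 10.6,
       -1.8,  0.3, -2.2]))
slat [[ 0.51098852 -0.20671397  0.03      ]
 [ 0.53460504 -0.21408339  0.03      ]
 [ 0.5208587  -0.27355079  0.03      ]
 [ 0.49128342 -0.27175017  0.03      ]]
[[ 0.52936758 -0.19916058  0.03      ]
 [ 0.50471779 -0.19584161  0.03      ]
 [ 0.4912271  -0.25754521  0.03      ]
 [ 0.51788448 -0.26488769  0.03      ]]
stick [[ 0.40152463  0.03398385  0.012     ]
 [ 0.41939347  0.03334345  0.012     ]
 [ 0.44266513 -0.10107704  0.012     ]
 [ 0.42246396 -0.10336745  0.012     ]]
[[ 0.41781276  0.03881325  0.012     ]
 [ 0.39671416  0.03568181  0.012     ]
 [ 0.4188913  -0.10044039  0.012     ]]
plate [[ 0.42046167 -0.03536678  0.062     ]
 [ 0.4294328  -0.04006008  0.062     ]
 [ 0.43117368 -0.08822788  0.062     ]
 [ 0.41954636 -0.08927349  0.062     ]]
[[ 0.41881354 -0.02548171  0.062     ]
 [ 0.40938547 -0.02528041  0.062     ]
 [ 0.41834238 -0.07657473  0.062     ]
 [ 0.4295085  -0.07619817  0.062     ]]
flange [[ 0.35655684 -0.29874084  0.02      ]]
ring [[ 0.69202971 -0.1577941   0.02      ]]
bearing [[ 0.36361394 -0.22294023  0.02      ]]
knob [[ 0.54864596 -0.14638812  0.08      ]
 [ 0.58704549 -0.16197828  0.08      ]] [[ 0.58848935 -0.15388926  0.08      ]
 [ 0.54348932 -0.15161421  0.08      ]]
```

```bash
cat >> h.py <<'E'
def rows(P,yaw,grip,step=1.0,wstep=0.98):
    """nominal rows from current pose to P,yaw (tool down)"""
    s=ctrl.get_state(); p=np.array(s['eef_pos']); y=s['eef_rot'][2]; P=np.array(P,float)
    dy=yaw-y
    n=max(int(np.ceil(np.abs(P-p).max()/(.02*step))),int(np.ceil(np.linalg.norm(P[:2]-p[:2])/(.02*step))),int(np.ceil(abs(dy)/.1/wstep)),1)
    out=[]
    for i in range(n):
        d=(P-p)/n/.02; a=y+dy*i/n
        out.append([round(float(v),2) for v in (d[0]*np.cos(a)+d[1]*np.sin(a), d[0]*np.sin(a)-d[1]*np.cos(a), -d[2],0,0,-dy/n/.1,grip)])
    print(n)
    for i in range(0,n,8): print('[',str(out[i:i+8]).replace(' ',''),']')
def st():
    s=ctrl.get_state(); print('t',s['time_s'],'p',np.round(s['eef_pos'],4),'r',np.round(s['eef_rot'],4),'F',np.round(s['contact_force'],1),'T',np.round(s['torque'],2),'w',round(s['width'],4),'j',np.round(s['joint_pos'],2))
E
python3 - <<'E'
from h import *
# height map along path
for n in ('scene0','side0'):
    c=load(n); v,u=np.mgrid[0:400:2,0:640:2]; px=np.c_[u.ravel(),v.ravel()]; X=depth(c,px); X=X[c['range_z'][px[:,1],px[:,0]]>0]
    a=np.array([.205,.537]);b=np.array([.566,-.153]); d=(b-a);L=np.linalg.norm(d);d/=L
    q=X[:,:2]-a; s=q@d; l=abs(q@[-d[1],d[0]])
    for k in np.arange(0,L+.1,.1):
        m=(s>k)&(s<k+.1)&(l<.15); print(n,round(k,1),m.sum(), X[m,2].max().round(3) if m.any() else None)
rows([.52,-.19,.26],-.127,0)
E
```

```text
scene0 0.0 440 0.392
scene0 0.1 350 0.052
scene0 0.2 513 0.054
scene0 0.3 679 0.053
scene0 0.4 605 0.049
scene0 0.5 648 0.066
scene0 0.6 711 0.064
scene0 0.7 807 0.081
scene0 0.8 876 0.032
side0 0.0 0 None
side0 0.1 0 None
side0 0.2 0 None
side0 0.3 47 0.003
side0 0.4 2307 0.052
side0 0.5 1997 0.068
side0 0.6 1662 0.065
side0 0.7 1133 0.083
side0 0.8 739 0.033
40
[ [[-0.69,-0.71,-0.07,0.0,0.0,0.73,0.0],[-0.74,-0.66,-0.07,0.0,0.0,0.73,0.0],[-0.79,-0.6,-0.07,0.0,0.0,0.73,0.0],[-0.83,-0.54,-0.07,0.0,0.0,0.73,0.0],[-0.87,-0.48,-0.07,0.0,0.0,0.73,0.0],[-0.9,-0.42,-0.07,0.0,0.0,0.73,0.0],[-0.93,-0.35,-0.07,0.0,0.0,0.73,0.0],[-0.95,-0.28,-0.07,0.0,0.0,0.73,0.0]] ]
[ [[-0.97,-0.21,-0.07,0.0,0.0,0.73,0.0],[-0.98,-0.14,-0.07,0.0,0.0,0.73,0.0],[-0.99,-0.07,-0.07,0.0,0.0,0.73,0.0],[-0.99,0.0,-0.07,0.0,0.0,0.73,0.0],[-0.99,0.07,-0.07,0.0,0.0,0.73,0.0],[-0.98,0.14,-0.07,0.0,0.0,0.73,0.0],[-0.97,0.22,-0.07,0.0,0.0,0.73,0.0],[-0.95,0.29,-0.07,0.0,0.0,0.73,0.0]] ]
[ [[-0.93,0.35,-0.07,0.0,0.0,0.73,0.0],[-0.9,0.42,-0.07,0.0,0.0,0.73,0.0],[-0.86,0.48,-0.07,0.0,0.0,0.73,0.0],[-0.83,0.54,-0.07,0.0,0.0,0.73,0.0],[-0.79,0.6,-0.07,0.0,0.0,0.73,0.0],[-0.74,0.66,-0.07,0.0,0.0,0.73,0.0],[-0.69,0.71,-0.07,0.0,0.0,0.73,0.0],[-0.64,0.76,-0.07,0.0,0.0,0.73,0.0]] ]
[ [[-0.58,0.8,-0.07,0.0,0.0,0.73,0.0],[-0.52,0.84,-0.07,0.0,0.0,0.73,0.0],[-0.46,0.88,-0.07,0.0,0.0,0.73,0.0],[-0.39,0.91,-0.07,0.0,0.0,0.73,0.0],[-0.33,0.94,-0.07,0.0,0.0,0.73,0.0],[-0.26,0.96,-0.07,0.0,0.0,0.73,0.0],[-0.19,0.97,-0.07,0.0,0.0,0.73,0.0],[-0.12,0.98,-0.07,0.0,0.0,0.73,0.0]] ]
[ [[-0.04,0.99,-0.07,0.0,0.0,0.73,0.0],[0.03,0.99,-0.07,0.0,0.0,0.73,0.0],[0.1,0.99,-0.07,0.0,0.0,0.73,0.0],[0.17,0.98,-0.07,0.0,0.0,0.73,0.0],[0.24,0.96,-0.07,0.0,0.0,0.73,0.0],[0.31,0.94,-0.07,0.0,0.0,0.73,0.0],[0.38,0.92,-0.07,0.0,0.0,0.73,0.0],[0.44,0.89,-0.07,0.0,0.0,0.73,0.0]] ]
```

>>> arm_command(plan=[[[-0.7, -0.7, -0.1, 0, 0, 0.7, 0], [-0.75, -0.65, -0.1, 0, 0, 0.75, 0], [-0.8, -0.6, -0.1, 0, 0, 0.75, 0], [-0.85, -0.55, -0.1, 0, 0, 0.75, 0], [-0.87, -0.5, -0.1, 0, 0, 0.75, 0], [-0.9, -0.4, -0.1, 0, 0, 0.75, 0], [-0.9, -0.35, -0.1, 0, 0, 0.75, 0], [-0.95, -0.3, -0.1, 0, 0, 0.75, 0]]])

```text
time_s: 0.95
eef_pos: [0.266, 0.3858, 0.218]
eef_rot: [-3.134, 0.002, 2.163]
contact_force: [0.7, 0.1, -0.2]
width: 0.094
```

>>> arm_command(plan=[[[-0.97, -0.2, -0.1, 0, 0, 0.75, 0], [-0.98, -0.15, -0.1, 0, 0, 0.75, 0], [-1, -0.1, -0.1, 0, 0, 0.75, 0], [-1, 0, -0.1, 0, 0, 0.75, 0], [-1, 0.1, -0.1, 0, 0, 0.75, 0], [-1, 0.15, -0.1, 0, 0, 0.75, 0], [-1, 0.2, -0.1, 0, 0, 0.75, 0], [-0.95, 0.3, -0.1, 0, 0, 0.75, 0]]])

```text
time_s: 1.75
eef_pos: [0.3219, 0.2281, 0.2337]
eef_rot: [-3.135, 0.009, 1.538]
contact_force: [0.9, -0.1, 0.3]
width: 0.0943
```

Run:
```python
from h import *
st(); rows([.52,-.19,.26],-.127,0)
```

```text
t 1.75 p [0.3219 0.2281 0.2337] r [-3.1345  0.0087  1.5384] F [ 0.9 -0.1  0.3] T [-0.11  0.07  0.  ] w 0.0943 j [ 0.44 -0.01  1.78 -0.    1.38  0.48]
24
[ [[-0.86,0.44,-0.05,0.0,0.0,0.69,0.0],[-0.82,0.5,-0.05,0.0,0.0,0.69,0.0],[-0.79,0.56,-0.05,0.0,0.0,0.69,0.0],[-0.75,0.61,-0.05,0.0,0.0,0.69,0.0],[-0.7,0.66,-0.05,0.0,0.0,0.69,0.0],[-0.66,0.71,-0.05,0.0,0.0,0.69,0.0],[-0.61,0.75,-0.05,0.0,0.0,0.69,0.0],[-0.55,0.79,-0.05,0.0,0.0,0.69,0.0]] ]
[ [[-0.5,0.83,-0.05,0.0,0.0,0.69,0.0],[-0.44,0.86,-0.05,0.0,0.0,0.69,0.0],[-0.38,0.89,-0.05,0.0,0.0,0.69,0.0],[-0.31,0.91,-0.05,0.0,0.0,0.69,0.0],[-0.25,0.93,-0.05,0.0,0.0,0.69,0.0],[-0.19,0.95,-0.05,0.0,0.0,0.69,0.0],[-0.12,0.96,-0.05,0.0,0.0,0.69,0.0],[-0.05,0.96,-0.05,0.0,0.0,0.69,0.0]] ]
[ [[0.01,0.96,-0.05,0.0,0.0,0.69,0.0],[0.08,0.96,-0.05,0.0,0.0,0.69,0.0],[0.15,0.95,-0.05,0.0,0.0,0.69,0.0],[0.21,0.94,-0.05,0.0,0.0,0.69,0.0],[0.28,0.92,-0.05,0.0,0.0,0.69,0.0],[0.34,0.9,-0.05,0.0,0.0,0.69,0.0],[0.4,0.88,-0.05,0.0,0.0,0.69,0.0],[0.46,0.85,-0.05,0.0,0.0,0.69,0.0]] ]
```

>>> arm_command(plan=[[[-0.85, 0.45, -0.05, 0, 0, 0.7, 0], [-0.82, 0.5, -0.05, 0, 0, 0.7, 0], [-0.8, 0.55, -0.05, 0, 0, 0.7, 0], [-0.75, 0.6, -0.05, 0, 0, 0.7, 0], [-0.7, 0.65, -0.05, 0, 0, 0.7, 0], [-0.65, 0.7, -0.05, 0, 0, 0.7, 0], [-0.6, 0.75, -0.05, 0, 0, 0.7, 0], [-0.55, 0.8, -0.05, 0, 0, 0.7, 0]]])

```text
time_s: 2.55
eef_pos: [0.386, 0.0816, 0.2416]
eef_rot: [-3.139, 0.013, 0.954]
contact_force: [-0.3, 0.5, -0.7]
width: 0.094
```

>>> arm_command(plan=[[[-0.5, 0.83, -0.05, 0, 0, 0.7, 0], [-0.45, 0.85, -0.05, 0, 0, 0.7, 0], [-0.4, 0.9, -0.05, 0, 0, 0.7, 0], [-0.3, 0.9, -0.05, 0, 0, 0.7, 0], [-0.25, 0.93, -0.05, 0, 0, 0.7, 0], [-0.2, 0.95, -0.05, 0, 0, 0.7, 0], [-0.1, 0.95, -0.05, 0, 0, 0.7, 0], [-0.05, 0.95, -0.05, 0, 0, 0.7, 0]]])

```text
time_s: 3.35
eef_pos: [0.4459, -0.0664, 0.2488]
eef_rot: [3.139, 0.015, 0.369]
contact_force: [0.7, 0.3, 0.4]
width: 0.0938
```

>>> arm_command(plan=[[[0, 0.96, -0.05, 0, 0, 0.7, 0], [0.1, 0.96, -0.05, 0, 0, 0.7, 0], [0.15, 0.95, -0.05, 0, 0, 0.7, 0], [0.2, 0.95, -0.05, 0, 0, 0.7, 0], [0.3, 0.9, -0.05, 0, 0, 0.7, 0], [0.35, 0.9, -0.05, 0, 0, 0.7, 0], [0.4, 0.88, -0.05, 0, 0, 0.7, 0], [0.45, 0.85, -0.05, 0, 0, 0.7, 0]]])

```text
time_s: 4.15
eef_pos: [0.5021, -0.2153, 0.2547]
eef_rot: [3.133, 0.017, -0.216]
contact_force: [-0.8, 0.3, -0.2]
width: 0.0938
```

Run:
```python
from h import *
st(); c=cap('wrist','w1')
```

```text
t 4.15 p [ 0.5021 -0.2153  0.2547] r [ 3.1331  0.0165 -0.2158] F [-0.8  0.3 -0.2] T [0.02 0.16 0.02] w 0.0938 j [-0.52  0.22  1.46 -0.01  1.47  1.26]
```

View pics/w1.png

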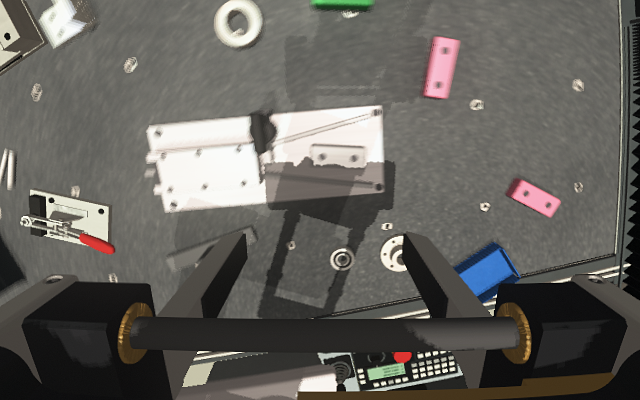

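Run:
```python
from h import *
c=load('w1'); crop(c,140,95,400,220,3,'w1a'); crop(c,150,210,280,290,5,'w1b')
```

```text
(no output)
```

View pics/w1a.png

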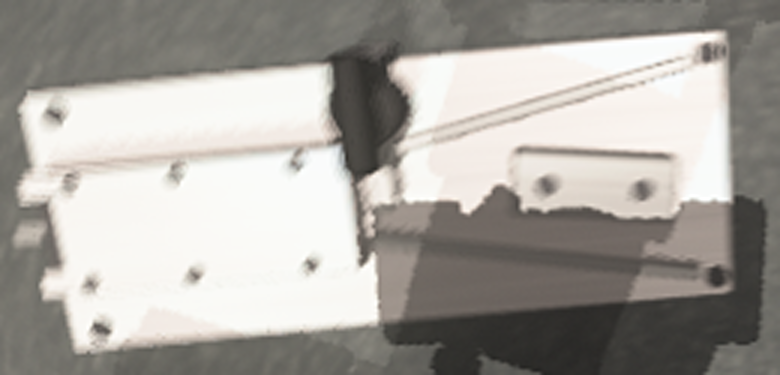

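View pics/w1b.png

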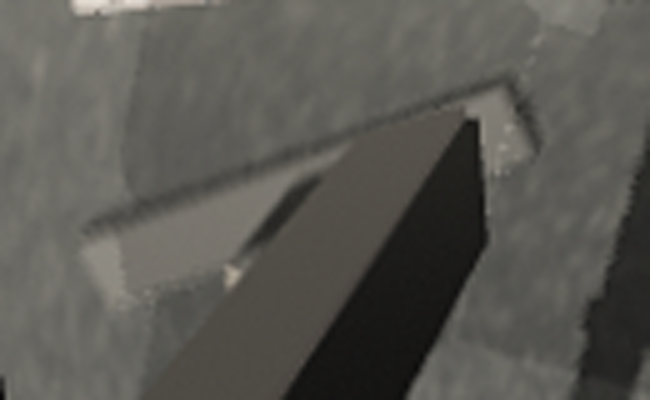

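Run:
```python
from h import *
st(); c=cap('wrist','w2'); st(); crop(c,140,95,400,220,3,'w2a')
```

```text
t 4.2 p [ 0.5034 -0.2187  0.2544] r [ 3.13    0.0147 -0.2194] F [ 1.8 -1.9  0.9] T [-0.09  0.05 -0.05] w 0.0942 j [-0.53  0.22  1.46 -0.02  1.47  1.27]
t 4.25 p [ 0.5027 -0.2166  0.2543] r [ 3.1322  0.0161 -0.2149] F [-0.3 -0.2 -0.7] T [-0.    0.16  0.  ] w 0.0939 j [-0.52  0.22  1.46 -0.01  1.47  1.26]
```

View pics/w2a.png

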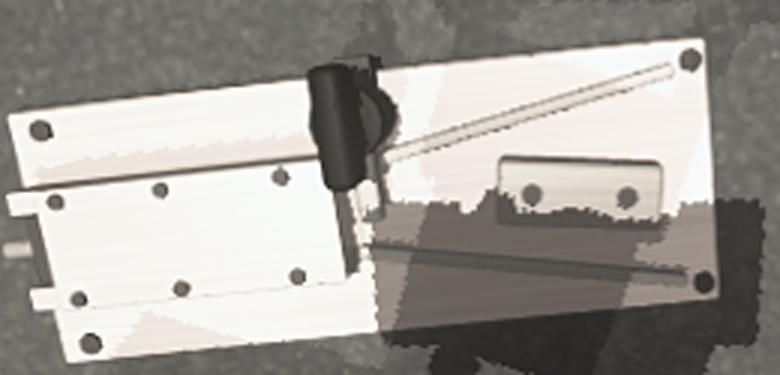

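```bash
cat > fit.py <<'E'
from h import *
from scipy.optimize import least_squares
def fit(P,G):
    G=np.array(G,float)
    f=lambda p:((np.c_[np.cos(p[2])*G[:,0]-np.sin(p[2])*G[:,1]+p[0],np.sin(p[2])*G[:,0]+np.cos(p[2])*G[:,1]+p[1]])-P[:,:2]).ravel()
    r=least_squares(f,[.55,-.2,1.5]); return r.x,np.round(r.fun*1000,1)
E
python3 - <<'E'
from fit import *
c=load('w2'); S=lambda p:np.array(p)/3+[140,95]
g=[[.145,-.058],[-.16,-.058],[-.16,.058],[.145,.058]]
p,r=fit(plane(c,S([[8,117],[705,40],[718,298],[67,363]]),.01),g); print(p,r)
R=np.array([[np.cos(p[2]),-np.sin(p[2])],[np.sin(p[2]),np.cos(p[2])]])
print('knob world',R@[-.012,-.04]+p[:2])
print('knob seen',plane(c,S([[335,68],[345,187]]),.08), plane(c,S([[335,68],[345,187]]),.08).mean(0))
sl=plane(c,S([[500,157],[662,160],[658,225],[498,215]]),.03); print('slat in guide',(sl[:,:2]-p[:2])@R)
E
```

```text
[ 0.52690958 -0.13545434  1.45004719] [ 1.1  0.6  0.9 -0.3 -1.2 -0.7 -0.8  0.4]
knob world [ 0.56517285 -0.1521852 ]
knob seen [[ 0.58671492 -0.15965562  0.08      ]
 [ 0.54491346 -0.15155925  0.08      ]] [ 0.56581419 -0.15560744  0.08      ]
slat in guide [[-0.06889879 -0.01885516]
 [-0.13576893 -0.01089033]
 [-0.13218573  0.01636487]
 [-0.06530003  0.00526969]]
```

```bash
cat >> h.py <<'E'
def go(P,yaw,grip,step=0.9,pitch=0.0,maxn=8):
    s=ctrl.get_state(); p=np.array(s['eef_pos']); P=np.array(P,float)
    R0=Ro.from_euler('xyz',s['eef_rot']); R1=Ro.from_euler('xyz',[np.pi,pitch,yaw]); w=(R0.inv()*R1).as_rotvec()
    n=max(int(np.ceil(np.linalg.norm(P-p)/(.02*step))),int(np.ceil(np.abs(w).max()/.095)),1)
    out=[]
    for i in range(n):
        Ri=R0*Ro.from_rotvec(w*i/n); d=Ri.inv().apply((P-p)/n)/.02
        out.append([round(float(v),2)+0 for v in (*d,*(w/n/.1),grip)])
    print(n)
    for i in range(0,n,8): print('[',str(out[i:i+8]).replace(' ',''),']')
E
python3 - <<'E'
from h import *
st(); go([.565,-.153,.12],-.123,0)
E
```

```text
t 4.25 p [ 0.5027 -0.2166  0.2543] r [ 3.1322  0.0161 -0.2149] F [-0.3 -0.2 -0.7] T [-0.    0.16  0.  ] w 0.0939 j [-0.52  0.22  1.46 -0.01  1.47  1.26]
9
[ [[0.27,-0.43,0.74,0.01,0.02,-0.1,0.0],[0.28,-0.42,0.74,0.01,0.02,-0.1,0.0],[0.28,-0.42,0.74,0.01,0.02,-0.1,0.0],[0.28,-0.42,0.74,0.01,0.02,-0.1,0.0],[0.29,-0.41,0.74,0.01,0.02,-0.1,0.0],[0.29,-0.41,0.74,0.01,0.02,-0.1,0.0],[0.29,-0.4,0.74,0.01,0.02,-0.1,0.0],[0.3,-0.4,0.74,0.01,0.02,-0.1,0.0]] ]
[ [[0.3,-0.4,0.75,0.01,0.02,-0.1,0.0]] ]
```

>>> arm_command(plan=[[[0.3, -0.43, 0.74, 0.01, 0.02, -0.1, 0], [0.3, -0.43, 0.74, 0.01, 0.02, -0.1, 0], [0.3, -0.43, 0.74, 0.01, 0.02, -0.1, 0], [0.3, -0.43, 0.74, 0.01, 0.02, -0.1, 0], [0.3, -0.43, 0.74, 0.01, 0.02, -0.1, 0], [0.3, -0.4, 0.74, 0.01, 0.02, -0.1, 0], [0.3, -0.4, 0.74, 0.01, 0.02, -0.1, 0], [0.3, -0.4, 0.74, 0.01, 0.02, -0.1, 0]]])

```text
time_s: 5.05
eef_pos: [0.5584, -0.1511, 0.1323]
eef_rot: [-3.138, 0.002, -0.12]
contact_force: [-1.2, -1.0, -1.6]
width: 0.0936
```

Run:
```python
from h import *
c=cap('wrist','w3');st(); go([.565,-.153,.056],-.123,0)
```

```text
t 5.1 p [ 0.5576 -0.1492  0.1297] r [-3.1351  0.0056 -0.1195] F [ 0.3  0.7 -0.5] T [0.03 0.21 0.02] w 0.0939 j [-0.39  0.33  1.61  0.01  1.2   1.3 ]
5
[ [[0.08,0.03,0.74,-0.01,0.01,0.01,0.0],[0.08,0.03,0.74,-0.01,0.01,0.01,0.0],[0.08,0.03,0.74,-0.01,0.01,0.01,0.0],[0.08,0.03,0.74,-0.01,0.01,0.01,0.0],[0.08,0.03,0.74,-0.01,0.01,0.01,0.0]] ]
```

View pics/w3.png

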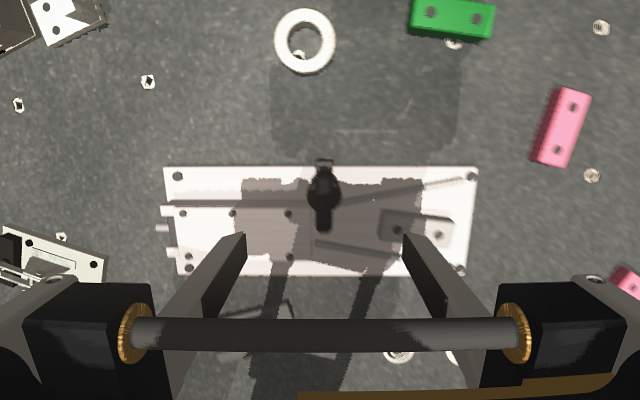

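>>> arm_command(plan=[[[0.08, 0.03, 0.74, 0, 0, 0, 0], [0.08, 0.03, 0.74, 0, 0, 0, 0], [0.08, 0.03, 0.74, 0, 0, 0, 0], [0.08, 0.03, 0.74, 0, 0, 0, 0], [0.08, 0.03, 0.6, 0, 0, 0, 0], [0, 0, 0, 0, 0, 0, 0]]])

```text
time_s: 5.7
eef_pos: [0.562, -0.1478, 0.0571]
eef_rot: [-3.133, 0.009, -0.11]
contact_force: [-0.5, 0.2, -0.3]
width: 0.0941
```

Run:
```python
from h import *
st(); go([.565,-.153,.056],-.123,0)
```

```text
t 5.7 p [ 0.562  -0.1478  0.0571] r [-3.1329  0.0093 -0.1101] F [-0.5  0.2 -0.3] T [0.01 0.18 0.01] w 0.0941 j [-0.38  0.41  1.7   0.01  1.05  1.3 ]
1
[ [[0.18,0.24,0.05,-0.09,0.09,0.13,0.0]] ]
```

>>> arm_command(plan=[[[0.2, 0.24, 0.05, -0.09, 0.09, 0.13, 0], [0, 0, 0, 0, 0, 0, 0.5], [0, 0.05, 0, 0, 0, 0, 0.8], [0, 0, 0, 0, 0, 0, 1], [0, 0, 0, 0, 0, 0, 1], [0, 0, 0, 0, 0, 0, 1]]], squeeze=55)

```text
time_s: 6.3
eef_pos: [0.5669, -0.1551, 0.059]
eef_rot: [3.139, -0.005, -0.123]
contact_force: [0.3, 0.5, 0.6]
width: 0.0574
```

Run:
```python
from h import *
st()
```

```text
t 6.3 p [ 0.5669 -0.1551  0.059 ] r [ 3.1393 -0.0049 -0.1235] F [0.3 0.5 0.6] T [-0.02  0.17  0.02] w 0.0574 j [-0.38  0.41  1.7  -0.    1.03  1.31]
```

>>> arm_command(plan=[[[0, 0, 0.1, 0, 0, 0, 1], [0, 0, 0, 0, 0, 0, 1], [0, 0, 0, 0, 0, 0, 1], [0, 0, 0, 0, 0, 0, 1], [0, 0, 0, 0, 0, 0, 1], [0, 0, 0, 0, 0, 0, 1], [0, 0, 0, 0, 0, 0, 1]]])

```text
time_s: 7.0
eef_pos: [0.5672, -0.1527, 0.0569]
eef_rot: [-3.14, -0.005, -0.124]
contact_force: [-0.1, -1.2, -1.1]
width: 0.0124
```

Run:
```python
from h import *
st()
```

```text
t 7.0 p [ 0.5672 -0.1527  0.0569] r [-3.1398 -0.0048 -0.1242] F [-0.1 -1.2 -1.1] T [-0.44  0.26  0.02] w 0.0124 j [-0.38  0.41  1.7   0.    1.03  1.31]
```

>>> arm_command(plan=[[[0, 0, 0, 0, 0, 0, 1], [0, 0, 0, 0, 0, -0.5, 1], [0, 0, 0, 0, 0, -0.5, 1], [0, 0, 0, 0, 0, -0.5, 1], [0, 0, 0, 0, 0, -0.5, 1]]], squeeze=60)

```text
time_s: 7.5
eef_pos: [0.567, -0.1527, 0.0569]
eef_rot: [-3.14, -0.005, 0.081]
contact_force: [-0.1, 1.0, 0.3]
width: 0.0127
```

Run:
```python
from h import *
st()
```

```text
t 7.5 p [ 0.567  -0.1527  0.0569] r [-3.1405 -0.0049  0.0807] F [-0.1  1.   0.3] T [ 0.24  0.1  -0.09] w 0.0127 j [-0.38  0.41  1.7   0.    1.03  1.1 ]
```

>>> arm_command(plan=[[[0, 0, 0, 0, 0, -0.5, 1], [0, 0, 0, 0, 0, -0.5, 1], [0, 0, 0, 0, 0, -0.5, 1], [0, 0, 0, 0, 0, -0.5, 1], [0, 0, 0, 0, 0, -0.5, 1], [0, 0, 0, 0, 0, -0.5, 1], [0, 0, 0, 0, 0, -0.5, 1], [0, 0, 0, 0, 0, -0.5, 1]]])

```text
time_s: 8.3
eef_pos: [0.5671, -0.1526, 0.0569]
eef_rot: [-3.141, -0.006, 0.494]
contact_force: [0.0, 0.9, 0.1]
width: 0.0126
```

Run:
```python
from h import *
st(); c=cap('side','s1'); crop(c,220,170,440,350,3.6,'s1c')
```

```text
t 8.3 p [ 0.5671 -0.1526  0.0569] r [-3.1414 -0.0063  0.4942] F [0.  0.9 0.1] T [0.15 0.09 0.14] w 0.0126 j [-0.38  0.41  1.7   0.01  1.03  0.69]
```

View pics/s1c.png

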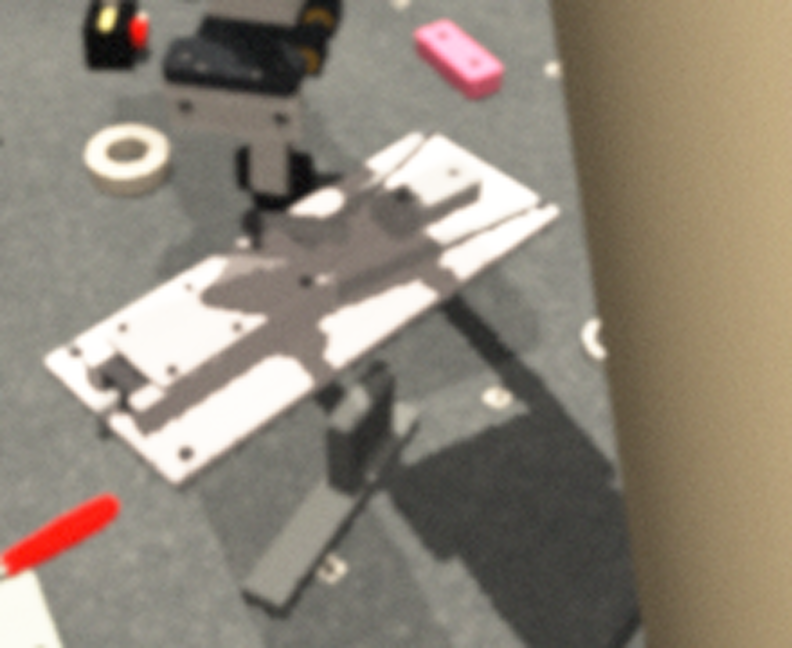

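>>> arm_command(plan=[[[0, 0, 0, 0, 0, -0.8, 1], [0, 0, 0, 0, 0, -0.8, 1], [0, 0, 0, 0, 0, -0.8, 1], [0, 0, 0, 0, 0, -0.8, 1], [0, 0, 0, 0, 0, -0.8, 1], [0, 0, 0, 0, 0, -0.8, 1], [0, 0, 0, 0, 0, -0.8, 1], [0, 0, 0, 0, 0, -0.8, 1]]])

```text
time_s: 9.15
eef_pos: [0.5671, -0.1526, 0.0569]
eef_rot: [3.139, -0.006, 1.151]
contact_force: [0.3, 0.4, 0.1]
width: 0.0126
```

Run:
```python
from h import *
st()
```

```text
t 9.15 p [ 0.5671 -0.1526  0.0569] r [ 3.1386 -0.006   1.1509] F [0.3 0.4 0.1] T [ 0.11  0.21 -0.03] w 0.0126 j [-0.39  0.41  1.7   0.01  1.03  0.03]
```

>>> arm_command(plan=[[[0, 0, 0, 0, 0, -0.6, 1], [0, 0, 0, 0, 0, -0.6, 1], [0, 0, 0, 0, 0, -0.5, 1], [0, 0, 0, 0, 0, 0, 1], [0, 0, 0, 0, 0, 0, 0.6], [0, 0, 0, 0, 0, 0, 0.6], [0, 0, 0, 0, 0, 0, 0.6], [0, 0, 0, 0, 0, 0, 0.6]]])

```text
time_s: 9.95
eef_pos: [0.567, -0.1535, 0.0568]
eef_rot: [3.138, -0.005, 1.32]
contact_force: [0.0, -0.2, -0.6]
width: 0.0367
```

>>> arm_command(plan=[[[0, 0, -0.5, 0, 0, 0, 0.3], [0, 0, -0.8, 0, 0, 0, 0.3], [0, 0, -0.9, 0, 0, 0, 0.3], [0, 0, -0.9, 0, 0, 0, 0.3]]])

```text
time_s: 10.35
eef_pos: [0.5648, -0.1533, 0.1198]
eef_rot: [-3.139, -0.005, 1.319]
contact_force: [-1.0, -0.3, 0.1]
width: 0.0646
```

Run:
```python
from h import *
c=cap('wrist','w4'); st(); c=cap('side','s2'); crop(c,220,170,440,350,3.6,'s2c')
```

```text
t 10.4 p [ 0.5669 -0.1541  0.1231] r [ 3.1375 -0.0042  1.319 ] F [ 0.5 -0.8  1.3] T [-0.07  0.04  0.01] w 0.0651 j [-0.39  0.35  1.61  0.01  1.18 -0.14]
```

View pics/w4.png

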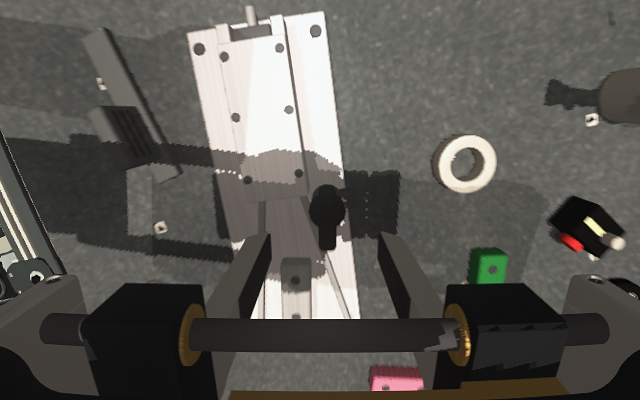

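View pics/s2c.png

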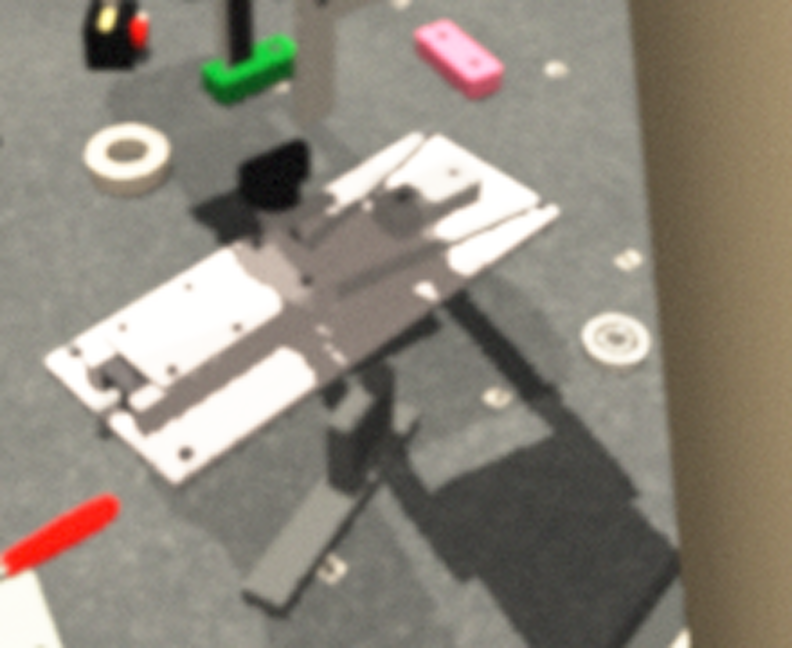

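Run:
```python
from h import *
c=load('w4'); crop(c,70,10,200,190,3.3,'w4a')
```

View pics/w4a.png

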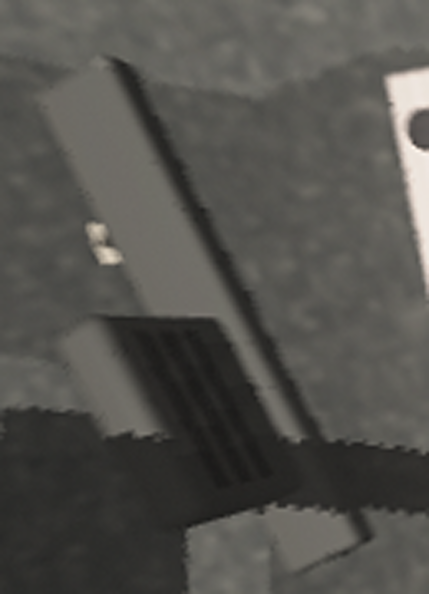

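Run:
```python
from fit import *
c=load('w4'); S=lambda p:np.array(p)/3.3+[70,10]
P=plane(c,S([[40,97],[108,60],[296,573],[368,538]]),.012); print(P)
print(fit(P,[[.095,.012],[.095,-.012],[-.045,.012],[-.045,-.012]]))
a=load('scene0');b=load('side0')
Sa=lambda p:np.array(p)/4+[180,130]
D=lambda p:np.array(p)/3.6+[220,170]
print(fit(plane(a,Sa([[67,212],[92,200],[238,287],[212,305]]),.012),[[.095,.012],[.095,-.012],[-.045,-.012],[-.045,.012]]))
print(fit(plane(b,D([[245,585],[283,605],[420,410]]),.012),[[.095,-.012],[.095,.012],[-.045,-.012]]))
```

```text
[[ 0.39764717  0.03753078  0.012     ]
 [ 0.41929565  0.04019098  0.012     ]
 [ 0.41957617 -0.09998412  0.012     ]
 [ 0.44341411 -0.09591911  0.012     ]]
(array([ 0.42411852, -0.05420099,  1.73696974]), array([-1.1, -0. ,  0.9,  1.3,  0.2, -0.6, -0. , -0.7]))
(array([ 0.42545863, -0.05896578,  1.72933294]), array([-2.9, -1. ,  2.9,  3.4,  1.7, -0.4, -1.8, -1.9]))
(array([ 0.40721754, -0.05698818,  1.5724128 ]), array([ 1.3, -0.8, -1.7,  2.3,  0.4, -1.5]))
```

Run:
```python
from h import *
st(); go([.424,-.055,.13],1.737,0.45)
```

```text
t 10.45 p [ 0.5669 -0.1541  0.1218] r [ 3.1375 -0.0042  1.3191] F [-0.1  0.9  0.8] T [-0.03  0.08  0.03] w 0.0655 j [-0.39  0.35  1.61  0.01  1.18 -0.14]
10
[ [[0.3,-0.82,-0.04,0.0,0.0,-0.42,0.45],[0.34,-0.8,-0.04,0.0,0.0,-0.42,0.45],[0.37,-0.79,-0.04,0.0,0.0,-0.42,0.45],[0.4,-0.77,-0.04,0.0,0.0,-0.42,0.45],[0.43,-0.75,-0.04,0.0,0.0,-0.42,0.45],[0.46,-0.73,-0.04,0.0,0.0,-0.42,0.45],[0.49,-0.71,-0.04,0.0,0.0,-0.42,0.45],[0.52,-0.69,-0.04,0.0,0.0,-0.42,0.45]] ]
[ [[0.55,-0.67,-0.04,0.0,0.0,-0.42,0.45],[0.58,-0.65,-0.04,0.0,0.0,-0.42,0.45]] ]
```

>>> arm_command(plan=[[[0.3, -0.8, -0.05, 0, 0, -0.4, 0.45], [0.35, -0.8, -0.05, 0, 0, -0.4, 0.45], [0.4, -0.8, -0.05, 0, 0, -0.4, 0.45], [0.4, -0.8, -0.05, 0, 0, -0.4, 0.45], [0.45, -0.75, 0, 0, 0, -0.4, 0.45], [0.45, -0.75, 0, 0, 0, -0.4, 0.45], [0.5, -0.7, 0, 0, 0, -0.4, 0.45], [0.5, -0.7, 0, 0, 0, -0.4, 0.45]]])

```text
time_s: 11.25
eef_pos: [0.448, -0.0723, 0.1223]
eef_rot: [3.138, -0.003, 1.649]
contact_force: [0.3, 0.0, 0.8]
width: 0.0518
```

Run:
```python
from h import *
st(); go([.424,-.055,.09],1.737,0.45)
```

```text
t 11.25 p [ 0.448  -0.0723  0.1223] r [ 3.1377e+00 -2.6000e-03  1.6494e+00] F [0.3 0.  0.8] T [-0.1   0.02 -0.02] w 0.0518 j [-0.32  0.16  1.89  0.    1.09 -0.4 ]
3
[ [[0.32,-0.38,0.54,0.01,-0.01,-0.29,0.45],[0.33,-0.37,0.54,0.01,-0.01,-0.29,0.45],[0.34,-0.36,0.54,0.01,-0.01,-0.29,0.45]] ]
```

>>> arm_command(plan=[[[0.32, -0.38, 0.5, 0.01, 0, -0.3, 0.45], [0.32, -0.38, 0.5, 0.01, 0, -0.3, 0.45], [0.34, -0.36, 0.4, 0.01, 0, -0.3, 0.45], [0, 0, 0, 0, 0, 0, 0.45]]])

```text
time_s: 11.65
eef_pos: [0.4186, -0.0527, 0.0921]
eef_rot: [-3.14, -0.004, 1.744]
contact_force: [-0.1, 0.7, -0.6]
width: 0.0517
```

Run:
```python
from h import *
c=cap('wrist','w5'); st(); go([.424,-.055,.026],1.737,0.45)
```

```text
t 11.7 p [ 0.4199 -0.0533  0.0927] r [-3.1414e+00 -2.8000e-03  1.7435e+00] F [ 0.3 -1.   0.4] T [-0.08  0.08  0.04] w 0.0517 j [-0.29  0.15  1.98  0.    1.01 -0.47]
4
[ [[-0.03,0.05,0.83,0.0,-0.01,0.02,0.45],[-0.03,0.05,0.83,0.0,-0.01,0.02,0.45],[-0.03,0.05,0.83,0.0,-0.01,0.02,0.45],[-0.03,0.05,0.83,0.0,-0.01,0.02,0.45]] ]
```

View pics/w5.png

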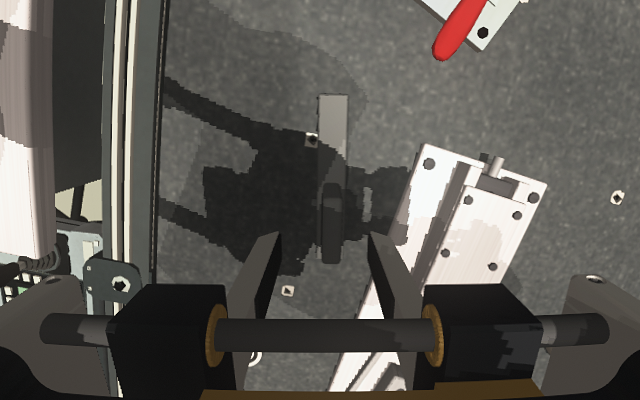

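>>> arm_command(plan=[[[0, 0.05, 0.83, 0, 0, 0, 0.45], [0, 0.05, 0.83, 0, 0, 0, 0.45], [0, 0.05, 0.83, 0, 0, 0, 0.45], [0, 0.03, 0.7, 0, 0, 0, 0.45], [0, 0, 0, 0, 0, 0, 0.45]]])

```text
time_s: 12.2
eef_pos: [0.4302, -0.0554, 0.0293]
eef_rot: [3.132, 0.002, 1.739]
contact_force: [-0.9, -0.4, -0.0]
width: 0.0517
```

Run:
```python
from h import *
st(); go([.424,-.055,.026],1.737,0.45)
```

```text
t 12.2 p [ 0.4302 -0.0554  0.0293] r [3.1325e+00 2.3000e-03 1.7394e+00] F [-0.9 -0.4 -0. ] T [-0.02  0.09 -0.01] w 0.0517 j [-0.29  0.25  2.06  0.    0.82 -0.46]
1
[ [[0.07,-0.31,0.16,0.09,0.02,0.02,0.45]] ]
```

>>> arm_command(plan=[[[0, -0.2, 0.15, 0.05, 0, 0, 0.45], [0, 0, 0, 0, 0, 0, 0.45]]])

```text
time_s: 12.4
eef_pos: [0.4276, -0.0568, 0.0269]
eef_rot: [3.136, 0.003, 1.739]
contact_force: [0.4, -0.2, -0.8]
width: 0.052
```

Run:
```python
from h import *
st(); go([.424,-.055,.026],1.737,0.45)
```

```text
t 12.4 p [ 0.4276 -0.0568  0.0269] r [3.1364 0.0032 1.7387] F [ 0.4 -0.2 -0.8] T [-0.08  0.07 -0.02] w 0.052 j [-0.29  0.25  2.07 -0.    0.82 -0.46]
1
[ [[0.12,-0.16,0.05,0.05,0.03,0.02,0.45]] ]
```

Close gently, self-centring.

>>> arm_command(plan=[[[0, -0.12, 0.05, 0.04, 0, 0, 0.8], [0, 0, 0, 0, 0, 0, 1], [0, 0, 0, 0, 0, 0, 1], [0, 0, 0, 0, 0, 0, 1], [0, 0, 0, 0, 0, 0, 1], [0, 0, 0, 0, 0, 0, 1], [0, 0, 0, 0, 0, 0, 1]]], squeeze=40)

```text
time_s: 13.1
eef_pos: [0.4265, -0.0579, 0.0279]
eef_rot: [3.137, 0.005, 1.738]
contact_force: [0.5, 0.1, -0.7]
width: 0.0139
```

>>> arm_command(plan=[[[0, 0, 0, 0, 0, 0, 1], [0, 0, -0.3, 0, 0, 0, 1], [0, 0, -0.7, 0, 0, 0, 1], [0, 0, -0.9, 0, 0, 0, 1], [0, 0, -0.9, 0, 0, 0, 1], [0, 0, -0.3, 0, 0, 0, 1]]])

```text
time_s: 13.7
eef_pos: [0.4245, -0.057, 0.0915]
eef_rot: [3.141, 0.003, 1.738]
contact_force: [1.1, -0.1, -1.3]
width: 0.0135
```

Run:
```python
from h import *
c=cap('wrist','w6'); st(); c=cap('side','s3')
```

```text
t 13.75 p [ 0.4247 -0.0571  0.0917] r [3.1405 0.0034 1.7383] F [ 0.1 -0.6 -0.6] T [-0.06  0.05  0.02] w 0.0138 j [-0.29  0.16  1.98 -0.    1.   -0.46]
```

View pics/w6.png

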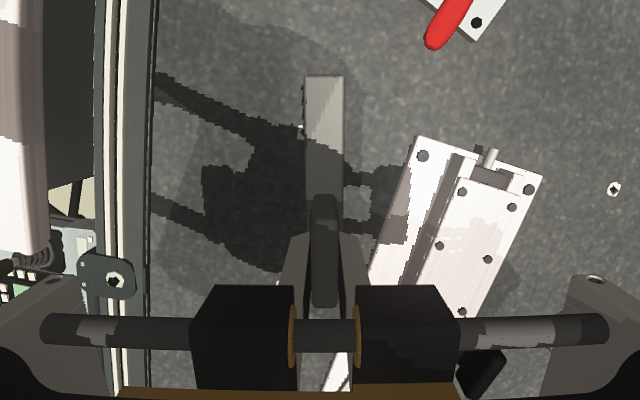

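View pics/s3.png

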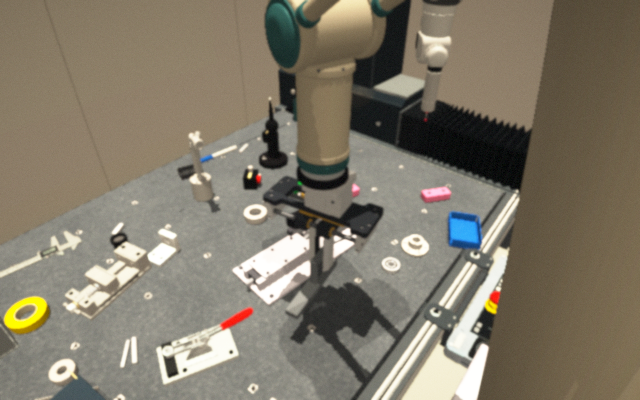

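Run:
```python
from h import *
c=load('w6'); crop(c,280,60,370,200,4,'w6a')
P=plane(c,[[305,76],[343,76],[304,190],[346,190]],.0758)
s=c['state']; print(Ro.from_euler('xyz',s['eef_rot']).inv().apply(P-s['eef_pos']))
```

```text
[[ 0.09867243 -0.01123047  0.01542526]
 [ 0.09865548  0.01053126  0.01543782]
 [ 0.03138718 -0.01287862  0.01563579]
 [ 0.03136935  0.01331887  0.01565091]]
```

View pics/w6a.png

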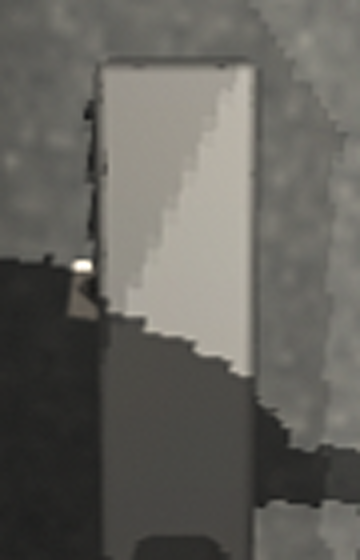

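Run:
```python
from h import *
a=load('scene0'); print(plane(a,[[356,236],[384,228],[345,320],[366,187],[270,330]],.02))
st(); go([.4955,-.3915,.125],1.449,1)
```

```text
[[ 0.56290861 -0.37444295  0.02      ]
 [ 0.62495703 -0.40107766  0.02      ]
 [ 0.40426605 -0.4958303   0.02      ]
 [ 0.69801473 -0.28218859  0.02      ]
 [ 0.29444381 -0.41923171  0.02      ]]
t 13.8 p [ 0.4242 -0.057   0.0907] r [-3.1416e+00  2.9000e-03  1.7384e+00] F [ 0.5 -0.  -1.6] T [-0.05 -0.04  0.  ] w 0.0135 j [-0.29  0.16  1.98 -0.    1.   -0.46]
20
[ [[-0.85,0.04,-0.08,0.0,0.0,0.14,1.0],[-0.85,0.05,-0.08,0.0,0.0,0.14,1.0],[-0.85,0.06,-0.08,0.0,0.0,0.14,1.0],[-0.85,0.07,-0.08,0.0,0.0,0.14,1.0],[-0.85,0.09,-0.08,0.0,0.0,0.14,1.0],[-0.85,0.1,-0.08,0.0,0.0,0.14,1.0],[-0.85,0.11,-0.08,0.0,0.0,0.14,1.0],[-0.85,0.12,-0.08,0.0,0.0,0.14,1.0]] ]
[ [[-0.84,0.13,-0.08,0.0,0.0,0.14,1.0],[-0.84,0.15,-0.08,0.0,0.0,0.14,1.0],[-0.84,0.16,-0.08,0.0,0.0,0.14,1.0],[-0.84,0.17,-0.08,0.0,0.0,0.14,1.0],[-0.84,0.18,-0.08,0.0,0.0,0.14,1.0],[-0.83,0.2,-0.08,0.0,0.0,0.14,1.0],[-0.83,0.21,-0.08,0.0,0.0,0.14,1.0],[-0.83,0.22,-0.09,0.0,0.0,0.14,1.0]] ]
[ [[-0.82,0.23,-0.09,0.0,0.0,0.14,1.0],[-0.82,0.24,-0.09,0.0,0.0,0.14,1.0],[-0.82,0.26,-0.09,0.0,0.0,0.14,1.0],[-0.81,0.27,-0.09,0.0,0.0,0.14,1.0]] ]
```

>>> arm_command(plan=[[[-0.85, 0, -0.3, 0, 0, 0.1, 1], [-0.85, 0, -0.3, 0, 0, 0.15, 1], [-0.85, 0, -0.3, 0, 0, 0.15, 1], [-0.85, 0.1, -0.3, 0, 0, 0.15, 1], [-0.85, 0.1, -0.2, 0, 0, 0.15, 1], [-0.85, 0.1, -0.1, 0, 0, 0.15, 1], [-0.85, 0.1, -0.1, 0, 0, 0.15, 1], [-0.85, 0.1, -0.05, 0, 0, 0.15, 1]]])

```text
time_s: 14.6
eef_pos: [0.4454, -0.1922, 0.1177]
eef_rot: [-3.129, -0.005, 1.622]
contact_force: [-0.5, -0.1, -1.3]
width: 0.0136
```

>>> arm_command(plan=[[[-0.85, 0.15, 0, 0, 0, 0.15, 1], [-0.85, 0.15, 0, 0, 0, 0.15, 1], [-0.85, 0.15, 0, 0, 0, 0.15, 1], [-0.85, 0.15, 0, 0, 0, 0.15, 1], [-0.85, 0.2, 0, 0, 0, 0.15, 1], [-0.85, 0.2, 0, 0, 0, 0.15, 1], [-0.85, 0.2, 0, 0, 0, 0.15, 1], [-0.8, 0.2, 0, 0, 0, 0.15, 1]]])

```text
time_s: 15.4
eef_pos: [0.4743, -0.3397, 0.1152]
eef_rot: [-3.127, -0.004, 1.49]
contact_force: [-0.4, 0.0, -1.2]
width: 0.0139
```

Run:
```python
from h import *
st(); go([.4955,-.3915,.1],1.449,1)
```

```text
t 15.4 p [ 0.4743 -0.3397  0.1152] r [-3.1269 -0.0043  1.4902] F [-0.4  0.  -1.2] T [-0.1   0.03 -0.01] w 0.0139 j [-0.74  0.36  1.61 -0.01  1.18 -0.65]
4
[ [[-0.62,0.32,0.18,-0.04,-0.01,0.1,1.0],[-0.62,0.33,0.18,-0.04,-0.01,0.1,1.0],[-0.62,0.33,0.19,-0.04,-0.01,0.1,1.0],[-0.61,0.34,0.19,-0.04,-0.01,0.1,1.0]] ]
```

>>> arm_command(plan=[[[-0.62, 0.33, 0.2, -0.04, 0, 0.1, 1], [-0.62, 0.33, 0.2, -0.04, 0, 0.1, 1], [-0.62, 0.33, 0.2, -0.04, 0, 0.1, 1], [-0.62, 0.33, 0.2, -0.04, 0, 0.1, 1], [0, 0, 0, 0, 0, 0, 1]]])

```text
time_s: 15.9
eef_pos: [0.4979, -0.3984, 0.0964]
eef_rot: [3.139, -0.004, 1.445]
contact_force: [-0.2, 0.7, -1.4]
width: 0.0135
```

Run:
```python
from h import *
c=cap('wrist','w7');st(); go([.4955,-.3915,.05],1.449,1)
```

```text
t 15.95 p [ 0.4975 -0.3973  0.0966] r [ 3.1396 -0.0049  1.4452] F [-0.5 -0.3 -0.9] T [-0.1   0.09 -0.03] w 0.0138 j [-0.79  0.44  1.53  0.01  1.17 -0.66]
3
[ [[0.09,-0.05,0.78,0.01,-0.02,-0.01,1.0],[0.09,-0.05,0.78,0.01,-0.02,-0.01,1.0],[0.09,-0.05,0.78,0.01,-0.02,-0.01,1.0]] ]
```

View pics/w7.png

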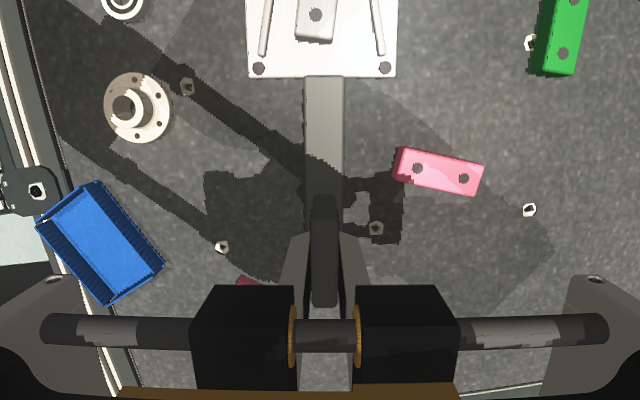

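Run:
```python
from h import *
c=load('w7'); crop(c,220,0,420,110,4,'w7a')
P=plane(c,[[247.5,77],[397,76.5]],.01); print(P, P.mean(0), 'pred', np.array([.527,-.1355])-.16*np.array([np.cos(1.449),np.sin(1.449)]))
```

```text
[[ 0.45127718 -0.28604404  0.01      ]
 [ 0.5677086  -0.30051966  0.01      ]] [ 0.50949289 -0.29328185  0.01      ] pred [ 0.50756073 -0.29431472]
```

View pics/w7a.png

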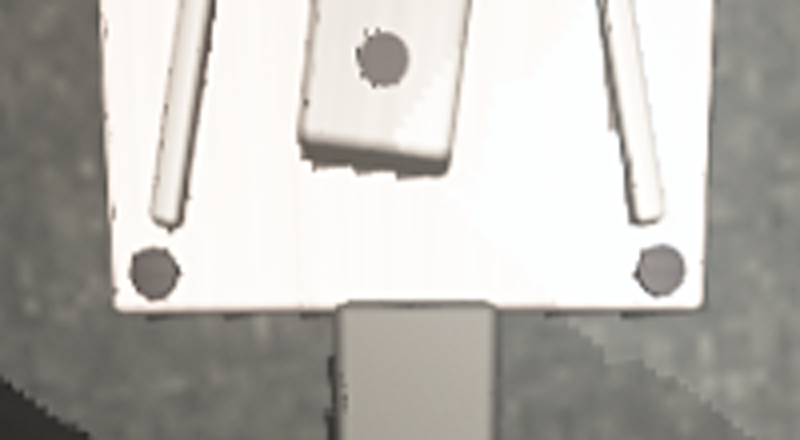

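```bash
cat >> h.py <<'E'
GO=np.array([.5285,-.1345]); GY=1.448
GR=np.array([[np.cos(GY),-np.sin(GY)],[np.sin(GY),np.cos(GY)]])
def g2w(x,y): return GR@[x,y]+GO
def w2g(P): return (np.atleast_2d(P)[:,:2]-GO)@GR
def gs():
    s=ctrl.get_state(); g=w2g(s['eef_pos'])[0]*1000; print('t %.2f guide TCP x %.1f y %.1f z %.1f tip %.1f dyaw %.4f'%(s['time_s'],g[0],g[1],s['eef_pos'][2]*1000,g[0]+98,s['eef_rot'][2]-GY),'rp',np.round(s['eef_rot'][:2],3),'Fguide',np.round(GR.T@s['contact_force'][:2],1),round(float(s['contact_force'][2]),1),'T',np.round(s['torque'],2),'w',round(s['width'],4))
E
python3 - <<'E'
from h import *
c=load('w7'); print(w2g(plane(c,[[220+300/4,35.5],[220+450/4,40]],.03)), w2g(plane(c,[[247.5,77],[397,76.5]],.01)))
P=g2w(-.25,.002); print(P); gs(); go([*P,.042],GY,1,step=.7)
E
```

```text
[[-0.13419711  0.01846101]
 [-0.1373463  -0.00802287]] [[-0.15986177  0.05807902]
 [-0.15996695 -0.05924876]]
[ 0.49589307 -0.38237252]
t 15.95 guide TCP x -264.7 y -1.4 z 96.6 tip -166.7 dyaw -0.0028 rp [ 3.14  -0.005] Fguide [-0.4  0.4] -0.9 T [-0.1   0.09 -0.03] w 0.0138
5
[ [[0.14,-0.04,0.55,0.0,-0.01,-0.01,1.0],[0.14,-0.04,0.55,0.0,-0.01,-0.01,1.0],[0.14,-0.04,0.55,0.0,-0.01,-0.01,1.0],[0.15,-0.04,0.55,0.0,-0.01,-0.01,1.0],[0.15,-0.03,0.55,0.0,-0.01,-0.01,1.0]] ]
```

>>> arm_command(plan=[[[0.15, -0.05, 0.55, 0, 0, 0, 1], [0.15, -0.05, 0.55, 0, 0, 0, 1], [0.15, -0.05, 0.55, 0, 0, 0, 1], [0.15, -0.03, 0.55, 0, 0, 0, 1], [0.1, 0, 0.5, 0, 0, 0, 1], [0, 0, 0, 0, 0, 0, 1], [0, 0, 0, 0, 0, 0, 1]]])

```text
time_s: 16.65
eef_pos: [0.4941, -0.3768, 0.0371]
eef_rot: [-3.14, -0.009, 1.448]
contact_force: [0.6, 0.1, -1.2]
width: 0.0135
```

Run:
```python
from h import *
gs(); go([*g2w(-.24,.002),.041],GY,1)
```

```text
t 16.65 guide TCP x -244.7 y 4.4 z 37.1 tip -146.7 dyaw -0.0004 rp [-3.14  -0.009] Fguide [ 0.2 -0.6] -1.2 T [-0.14  0.1   0.05] w 0.0135
1
[ [[0.24,0.12,-0.19,-0.02,-0.09,0.0,1.0]] ]
```

>>> arm_command(plan=[[[0.1, 0.05, -0.19, 0, -0.08, 0, 1], [0.2, 0.05, 0, 0, 0, 0, 1], [0.2, 0, 0, 0, 0, 0, 1], [0.2, 0, 0, 0, 0, 0, 1]]])

```text
time_s: 17.05
eef_pos: [0.4994, -0.3644, 0.0429]
eef_rot: [3.14, 0.003, 1.447]
contact_force: [0.2, -1.4, -1.5]
width: 0.0138
```

Run:
```python
from h import *
gs(); go([*g2w(-.2,.001),.0405],GY,1,step=.25)
```

```text
t 17.05 guide TCP x -231.7 y 0.7 z 42.9 tip -133.7 dyaw -0.0010 rp [3.14e+00 3.00e-03] Fguide [-1.4 -0.3] -1.5 T [-0.27  0.05 -0.  ] w 0.0138
7
[ [[0.23,0.0,0.02,0.0,0.0,0.0,1.0],[0.23,0.0,0.02,0.0,0.0,0.0,1.0],[0.23,0.0,0.02,0.0,0.0,0.0,1.0],[0.23,0.0,0.02,0.0,0.0,0.0,1.0],[0.23,0.0,0.02,0.0,0.0,0.0,1.0],[0.23,0.0,0.02,0.0,0.0,0.0,1.0],[0.23,0.0,0.02,0.0,0.0,0.0,1.0]] ]
```

Contact made (about -1.4 N). Push on.

>>> arm_command(plan=[[[0.22, 0, 0.02, 0, 0, 0, 1], [0.22, 0, 0.02, 0, 0, 0, 1], [0.22, 0, 0.02, 0, 0, 0, 1], [0.22, 0, 0.02, 0, 0, 0, 1], [0.22, 0, 0.02, 0, 0, 0, 1], [0.22, 0, 0.02, 0, 0, 0, 1]]])

```text
time_s: 17.65
eef_pos: [0.5041, -0.3383, 0.0421]
eef_rot: [3.136, 0.008, 1.448]
contact_force: [-1.4, -3.1, -0.1]
width: 0.014
```

Run:
```python
from h import *
gs(); c=cap('wrist','w8'); crop(c,200,0,440,190,3.2,'w8a')
```

```text
t 17.65 guide TCP x -205.3 y -0.8 z 42.1 tip -107.3 dyaw -0.0004 rp [3.136 0.008] Fguide [-3.2  1. ] -0.1 T [-0.3   0.09 -0.01] w 0.014
```

View pics/w8a.png

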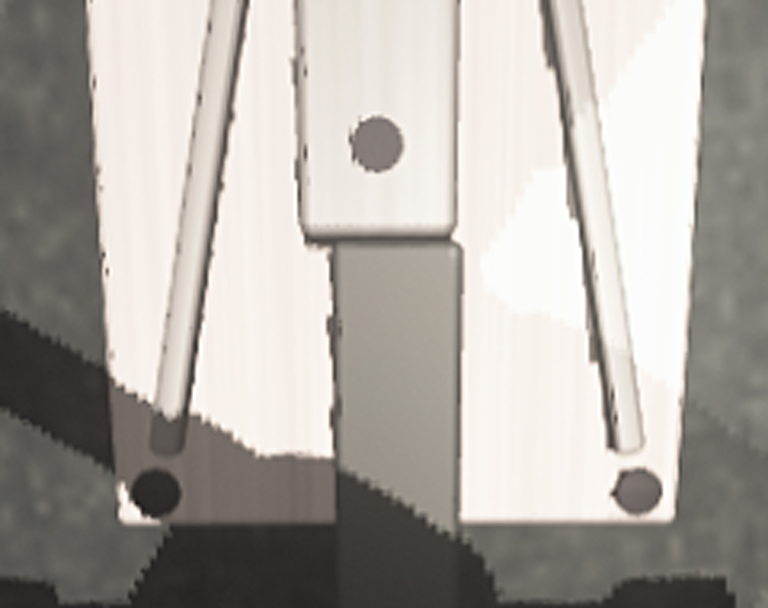

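>>> arm_command(plan=[[[-0.25, 0, 0.02, 0.05, 0.08, 0, 1], [0, -0.22, 0, 0, 0, 0, 1], [0.1, 0, 0, 0, 0, 0, 1]]])

```text
time_s: 18.0
eef_pos: [0.4982, -0.338, 0.0405]
eef_rot: [-3.139, -0.005, 1.448]
contact_force: [0.1, -0.7, -1.4]
width: 0.0139
```

Run:
```python
from h import *
gs(); go([*g2w(-.16,.003),.041],GY,1,step=.25)
```

```text
t 18.00 guide TCP x -205.7 y 5.1 z 40.5 tip -107.7 dyaw -0.0002 rp [-3.139 -0.005] Fguide [-0.6 -0.2] -1.4 T [-0.02  0.09  0.03] w 0.0139
10
[ [[0.23,0.01,0.0,0.0,-0.01,0.0,1.0],[0.23,0.01,0.0,0.0,-0.01,0.0,1.0],[0.23,0.01,0.0,0.0,-0.01,0.0,1.0],[0.23,0.01,0.0,0.0,-0.01,0.0,1.0],[0.23,0.01,0.0,0.0,-0.01,0.0,1.0],[0.23,0.01,0.0,0.0,-0.01,0.0,1.0],[0.23,0.01,0.0,0.0,-0.01,0.0,1.0],[0.23,0.01,0.0,0.0,-0.01,0.0,1.0]] ]
[ [[0.23,0.01,0.0,0.0,-0.01,0.0,1.0],[0.23,0.01,0.0,0.0,-0.01,0.0,1.0]] ]
```

>>> arm_command(plan=[[[0.22, 0.03, 0, 0, -0.02, 0, 1], [0.22, 0.03, 0, 0, -0.02, 0, 1], [0.22, 0.03, 0, 0, 0, 0, 1], [0.22, 0.03, 0, 0, 0, 0, 1], [0.22, 0.03, 0, 0, 0, 0, 1], [0.22, 0.03, 0, 0, 0, 0, 1]]])

```text
time_s: 18.6
eef_pos: [0.5052, -0.3113, 0.0406]
eef_rot: [-3.139, 0.001, 1.447]
contact_force: [0.2, -0.8, -0.9]
width: 0.0138
```

Run:
```python
from h import *
gs(); c=cap('wrist','w9'); crop(c,200,0,440,190,3.2,'w9a')
```

```text
t 18.60 guide TCP x -178.3 y 1.4 z 40.6 tip -80.3 dyaw -0.0005 rp [-3.139e+00  1.000e-03] Fguide [-0.8 -0.3] -0.9 T [-0.24  0.17  0.04] w 0.0138
```

View pics/w9a.png

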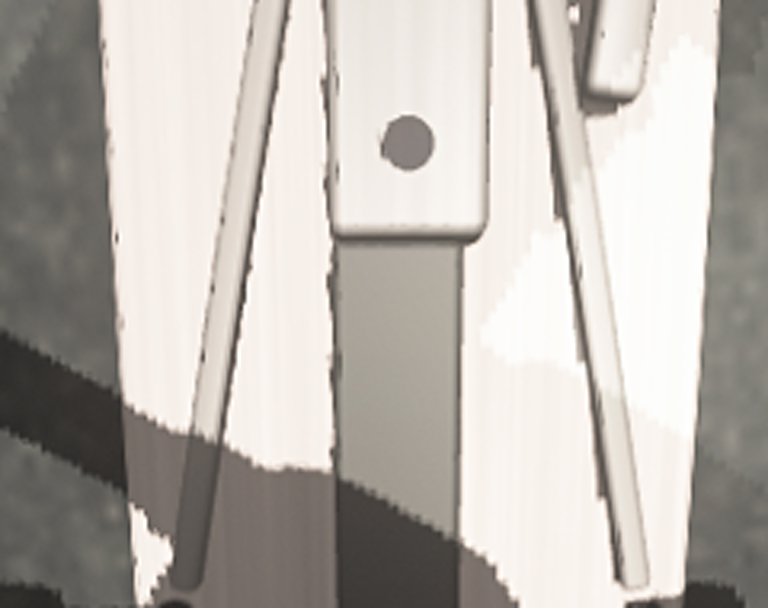

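>>> arm_command(plan=[[[0.2, 0, 0, 0, 0, 0, 1], [0.2, 0.02, 0, 0, 0, 0, 1], [0.2, 0, 0, 0, 0, 0, 1]]])

```text
time_s: 18.95
eef_pos: [0.5076, -0.2978, 0.0406]
eef_rot: [-3.139, 0.0, 1.448]
contact_force: [-0.4, -0.8, -0.8]
width: 0.014
```

Run:
```python
from h import *
gs()
```

```text
t 18.95 guide TCP x -164.6 y 0.8 z 40.6 tip -66.6 dyaw -0.0004 rp [-3.139  0.   ] Fguide [-0.9  0.2] -0.8 T [-0.34  0.14 -0.05] w 0.014
```

>>> arm_command(plan=[[[0.2, 0.02, 0, 0, 0, 0, 1], [0.2, 0, 0, 0, 0, 0, 1], [0.2, 0.02, 0, 0, 0, 0, 1]]])

```text
time_s: 19.25
eef_pos: [0.5099, -0.2849, 0.0406]
eef_rot: [-3.139, 0.0, 1.448]
contact_force: [-0.3, -0.5, -1.3]
width: 0.0136
```

Run:
```python
from h import *
gs(); c=cap('wrist','w10'); crop(c,200,0,440,190,3.2,'w10a')
```

```text
t 19.25 guide TCP x -151.6 y 0.0 z 40.6 tip -53.6 dyaw -0.0004 rp [-3.139  0.   ] Fguide [-0.6  0.3] -1.3 T [-0.29  0.15  0.  ] w 0.0136
```

View pics/w10a.png

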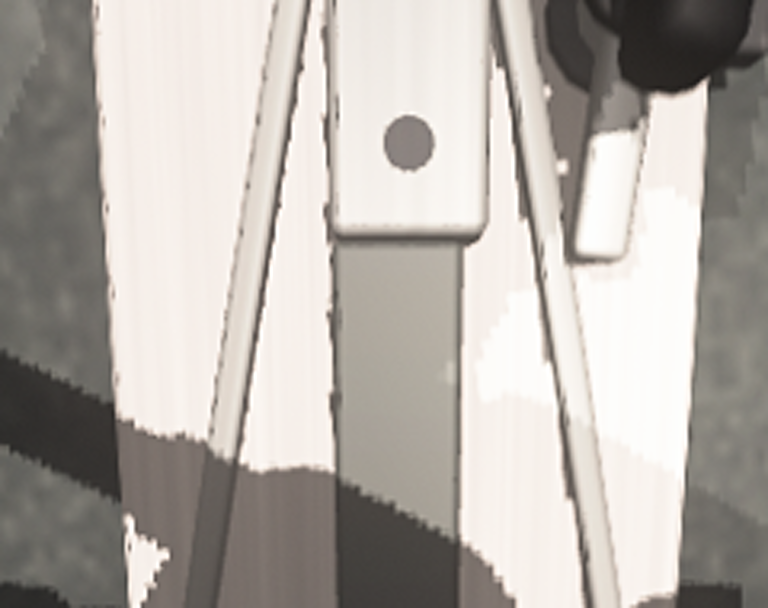

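>>> arm_command(plan=[[[0.2, 0, 0, 0, 0, 0, 1], [0.2, 0, 0, 0, 0, 0, 1], [0.2, 0, 0, 0, 0, 0, 1], [0.2, 0, 0, 0, 0, 0, 1]]])

```text
time_s: 19.7
eef_pos: [0.5121, -0.2674, 0.0406]
eef_rot: [-3.139, -0.0, 1.447]
contact_force: [0.6, -1.8, -1.0]
width: 0.0137
```

Run:
```python
from h import *
gs()
```

```text
t 19.70 guide TCP x -133.9 y 0.0 z 40.6 tip -35.9 dyaw -0.0005 rp [-3.139 -0.   ] Fguide [-1.8 -0.8] -1.0 T [-0.28  0.07 -0.01] w 0.0137
```

>>> arm_command(plan=[[[0.2, 0, 0, 0, 0, 0, 1], [0.2, 0, 0, 0, 0, 0, 1], [0.2, 0, 0, 0, 0, 0, 1], [0.2, 0, 0, 0, 0, 0, 1]]])

```text
time_s: 20.1
eef_pos: [0.5142, -0.2499, 0.0406]
eef_rot: [-3.139, -0.0, 1.447]
contact_force: [-0.6, -0.3, -2.1]
width: 0.0138
```

Run:
```python
from h import *
gs(); c=cap('wrist','w11'); crop(c,200,0,440,190,3.2,'w11a')
```

```text
t 20.10 guide TCP x -116.3 y 0.1 z 40.6 tip -18.3 dyaw -0.0005 rp [-3.139 -0.   ] Fguide [-0.4  0.5] -2.1 T [-0.25  0.1   0.07] w 0.0138
```

View pics/w11a.png

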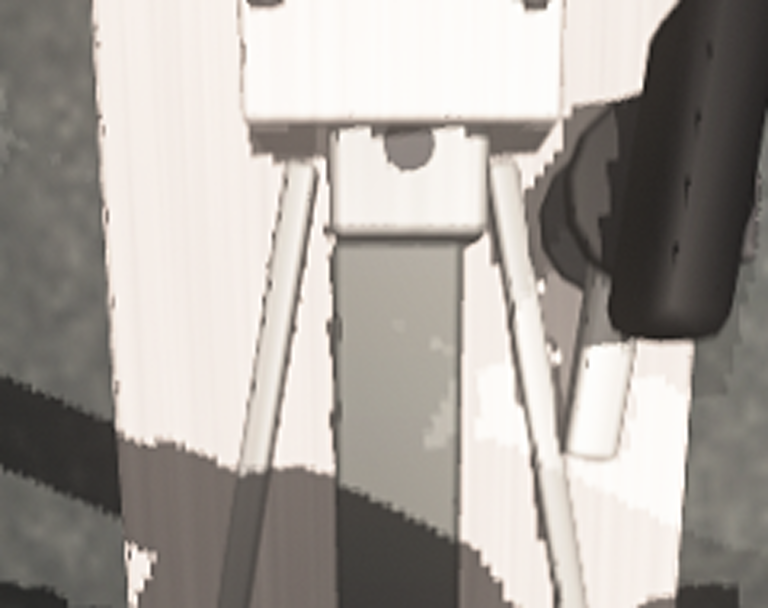

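>>> arm_command(plan=[[[0.2, 0.05, 0, 0, 0, 0, 1], [0.2, 0.03, 0, 0, 0, 0, 1], [0.2, 0, 0, 0, 0, 0, 1], [0.2, 0, 0, 0, 0, 0, 1], [0.2, 0, 0, 0, 0, 0, 1]]])

```text
time_s: 20.65
eef_pos: [0.5177, -0.2288, 0.0406]
eef_rot: [-3.137, 0.0, 1.448]
contact_force: [-0.5, -1.4, -1.3]
width: 0.0137
```

Run:
```python
from h import *
gs()
```

```text
t 20.65 guide TCP x -94.9 y -0.9 z 40.6 tip 3.1 dyaw 0.0002 rp [-3.137  0.   ] Fguide [-1.5  0.3] -1.3 T [-0.41  0.17  0.04] w 0.0137
```

>>> arm_command(plan=[[[0.15, 0, 0, 0, 0, 0, 1], [0.15, 0, 0, 0, 0, 0, 1], [0.15, 0, 0, 0, 0, 0, 1]]])

```text
time_s: 20.95
eef_pos: [0.519, -0.2187, 0.0406]
eef_rot: [-3.137, 0.0, 1.448]
contact_force: [-1.4, -1.4, 0.4]
width: 0.0138
```

Run:
```python
from h import *
gs()
```

```text
t 20.95 guide TCP x -84.7 y -0.9 z 40.6 tip 13.3 dyaw 0.0005 rp [-3.137  0.   ] Fguide [-1.6  1.3] 0.4 T [-0.32  0.21 -0.04] w 0.0138
```

>>> arm_command(plan=[[[0.15, 0, 0, 0, 0, 0, 1], [0.15, 0, 0, 0, 0, 0, 1]]])

```text
time_s: 21.15
eef_pos: [0.5198, -0.2122, 0.0406]
eef_rot: [-3.137, 0.0, 1.448]
contact_force: [-0.4, -1.7, -1.1]
width: 0.0138
```

Run:
```python
from h import *
gs()
```

```text
t 21.15 guide TCP x -78.2 y -0.9 z 40.6 tip 19.8 dyaw 0.0005 rp [-3.137  0.   ] Fguide [-1.7  0.2] -1.1 T [-0.33  0.23  0.06] w 0.0138
```

>>> arm_command(plan=[[[0.12, 0, 0, 0, 0, 0, 1], [0.12, 0, 0, 0, 0, 0, 1]]])

```text
time_s: 21.35
eef_pos: [0.5204, -0.2069, 0.0406]
eef_rot: [-3.137, -0.0, 1.448]
contact_force: [-0.7, -1.3, -0.3]
width: 0.0142
```

>>> arm_command(plan=[[[0.12, 0, 0, 0, 0, 0, 1], [0.12, 0, 0, 0, 0, 0, 1]]])

```text
time_s: 21.55
eef_pos: [0.521, -0.2018, 0.0406]
eef_rot: [-3.137, -0.0, 1.448]
contact_force: [-0.9, -2.3, 0.4]
width: 0.0137
```

Run:
```python
from h import *
gs()
```

```text
t 21.55 guide TCP x -67.7 y -0.8 z 40.6 tip 30.3 dyaw 0.0004 rp [-3.137 -0.   ] Fguide [-2.4  0.6] 0.4 T [-0.54  0.22  0.02] w 0.0137
```

>>> arm_command(plan=[[[0.1, 0, 0, 0, 0, 0, 1]]])

```text
time_s: 21.65
eef_pos: [0.5215, -0.2016, 0.0411]
eef_rot: [-3.138, 0.004, 1.45]
contact_force: [-2.7, -8.6, 2.1]
width: 0.0139
```

>>> arm_command(plan=[[[0.1, 0, 0, 0, 0, 0, 1]]])

```text
time_s: 21.75
eef_pos: [0.5216, -0.2016, 0.0415]
eef_rot: [-3.138, 0.008, 1.452]
contact_force: [-2.8, -6.1, 0.1]
width: 0.0137
```

Run:
```python
from h import *
gs()
```

```text
t 21.75 guide TCP x -67.4 y -1.4 z 41.5 tip 30.6 dyaw 0.0040 rp [-3.138  0.008] Fguide [-6.4  2. ] 0.1 T [-1.34  0.62  0.1 ] w 0.0137
```

>>> arm_command(plan=[[[0.16, 0, 0.04, 0, 0.06, 0, 1]]])

```text
time_s: 21.85
eef_pos: [0.5221, -0.2016, 0.0414]
eef_rot: [-3.139, 0.008, 1.455]
contact_force: [-3.9, -10.8, 2.9]
width: 0.0137
```

Run:
```python
from h import *
gs()
```

```text
t 21.85 guide TCP x -67.4 y -1.8 z 41.4 tip 30.6 dyaw 0.0069 rp [-3.139  0.008] Fguide [-11.2   2.5] 2.9 T [-2.06  0.8   0.16] w 0.0137
```

Run:
```python
from h import *
c=cap('wrist','w12'); gs(); c=cap('side','s4'); crop(c,220,150,460,330,3.3,'s4c')
```

```text
t 21.90 guide TCP x -67.4 y -1.8 z 41.5 tip 30.6 dyaw 0.0069 rp [-3.139  0.008] Fguide [-8.5  2.4] 1.6 T [-1.73  0.73  0.17] w 0.0141
```

View pics/w12.png

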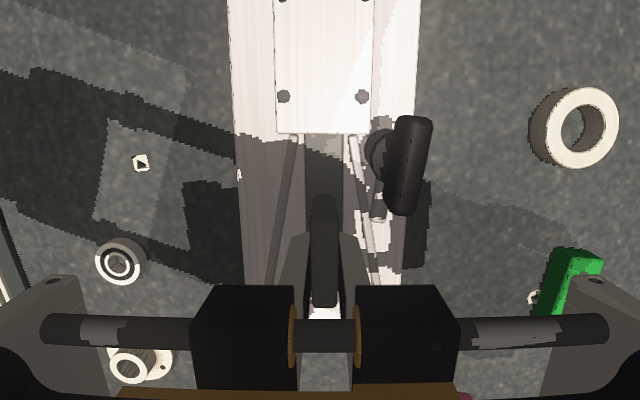

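View pics/s4c.png

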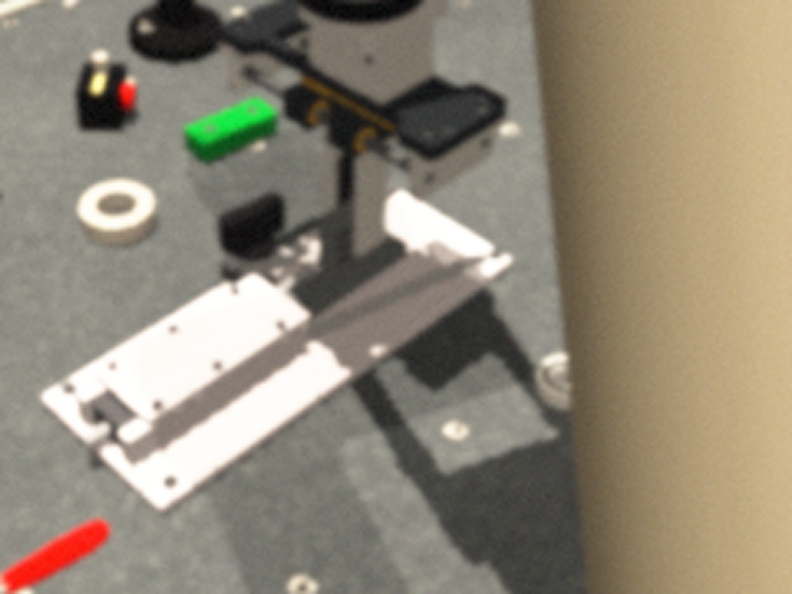

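>>> arm_command(plan=[[[0.25, -0.05, 0.05, 0, 0.08, 0.06, 1]]])

```text
time_s: 22.05
eef_pos: [0.5217, -0.2007, 0.0414]
eef_rot: [-3.141, 0.008, 1.451]
contact_force: [-3.5, -10.1, 2.1]
width: 0.0136
```

Run:
```python
from h import *
gs()
```

```text
t 22.05 guide TCP x -66.5 y -1.4 z 41.4 tip 31.5 dyaw 0.0033 rp [-3.141  0.008] Fguide [-10.5   2.2] 2.1 T [-2.04  0.85  0.13] w 0.0136
```

>>> arm_command(plan=[[[0.28, -0.04, 0.05, 0, 0.08, 0.03, 1]]])

```text
time_s: 22.15
eef_pos: [0.5218, -0.199, 0.0414]
eef_rot: [3.141, 0.007, 1.451]
contact_force: [-3.0, -9.6, 1.7]
width: 0.0136
```

>>> arm_command(plan=[[[0.28, -0.02, 0.03, 0, 0.08, 0.03, 1]]])

```text
time_s: 22.25
eef_pos: [0.5219, -0.1966, 0.0413]
eef_rot: [3.14, 0.005, 1.45]
contact_force: [-2.8, -6.5, -1.5]
width: 0.0132
```

Run:
```python
from h import *
gs()
```

```text
t 22.25 guide TCP x -62.5 y -1.1 z 41.3 tip 35.5 dyaw 0.0017 rp [3.14  0.005] Fguide [-6.8  2. ] -1.5 T [-1.77  0.69  0.12] w 0.0132
```

>>> arm_command(plan=[[[0.22, 0, 0.02, 0, 0.05, 0, 1]]])

```text
time_s: 22.35
eef_pos: [0.5223, -0.195, 0.0413]
eef_rot: [3.14, 0.005, 1.451]
contact_force: [-2.2, -7.3, -1.3]
width: 0.014
```

>>> arm_command(plan=[[[0.2, 0, 0.02, 0, 0.05, 0, 1]]])

```text
time_s: 22.45
eef_pos: [0.5226, -0.1939, 0.0412]
eef_rot: [3.139, 0.005, 1.453]
contact_force: [-2.4, -8.0, -0.1]
width: 0.0137
```

Run:
```python
from h import *
gs()
```

```text
t 22.45 guide TCP x -59.7 y -1.4 z 41.2 tip 38.3 dyaw 0.0055 rp [3.139 0.005] Fguide [-8.2  1.4] -0.1 T [-1.8   0.62  0.06] w 0.0137
```

>>> arm_command(plan=[[[0.2, 0, 0.02, 0, 0.05, 0.04, 1]]])

```text
time_s: 22.55
eef_pos: [0.5228, -0.1936, 0.0414]
eef_rot: [3.139, 0.007, 1.452]
contact_force: [-3.8, -12.5, 2.2]
width: 0.0135
```

>>> arm_command(plan=[[[0.22, 0, 0.02, 0, 0.05, 0.04, 1]]])

```text
time_s: 22.65
eef_pos: [0.5228, -0.1935, 0.0417]
eef_rot: [3.139, 0.01, 1.452]
contact_force: [-4.9, -12.4, 2.0]
width: 0.0134
```

Run:
```python
from h import *
gs()
```

```text
t 22.65 guide TCP x -59.3 y -1.6 z 41.7 tip 38.7 dyaw 0.0038 rp [3.139 0.01 ] Fguide [-12.9   3.4] 2.0 T [-2.42  1.11  0.21] w 0.0134
```

>>> arm_command(plan=[[[0.35, 0, 0.04, 0, 0.1, 0.03, 1], [0.3, 0, 0, 0, 0.08, 0, 1]]])

```text
time_s: 22.85
eef_pos: [0.5234, -0.1931, 0.0428]
eef_rot: [3.138, 0.016, 1.459]
contact_force: [-4.7, -13.2, -2.0]
width: 0.0136
```

Run:
```python
from h import *
gs(); c=cap('side','s5'); crop(c,220,220,300,320,6,'s5c'); d=load('side0'); crop(d,220,220,300,320,6,'s0c')
a=cv2.imread('pics/s5c.png');b=cv2.imread('pics/s0c.png'); cv2.imwrite('pics/cmp.png',np.hstack([b[:540],a[:540]])[:, :800])
c=cap('scene','sc5'); d=load('scene0'); cv2.imwrite('pics/cmp2.png',np.hstack([cv2.resize(x['image'][135:175,220:280,::-1],None,fx=6,fy=6,interpolation=cv2.INTER_CUBIC) for x in (d,c)]))
```

```text
t 22.85 guide TCP x -58.8 y -2.1 z 42.8 tip 39.2 dyaw 0.0111 rp [3.138 0.016] Fguide [-13.7   3. ] -2.0 T [-2.98  1.05  0.23] w 0.0136
```

View pics/cmp.png

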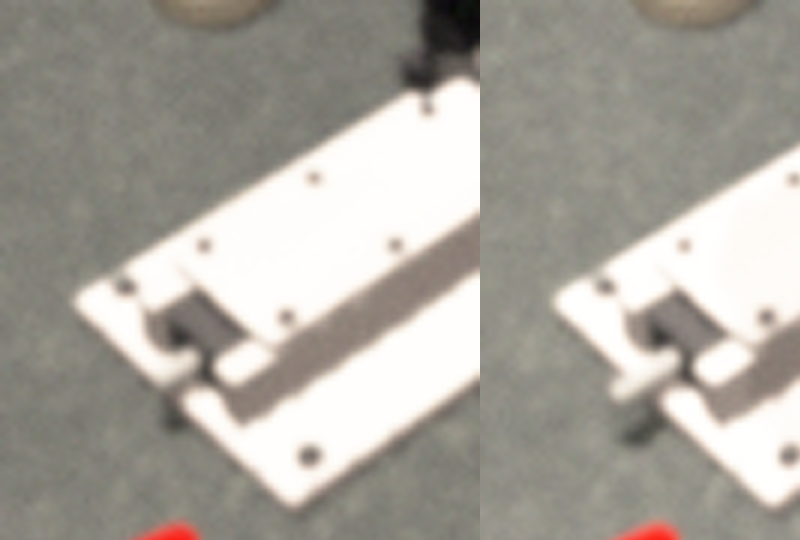

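View pics/cmp2.png

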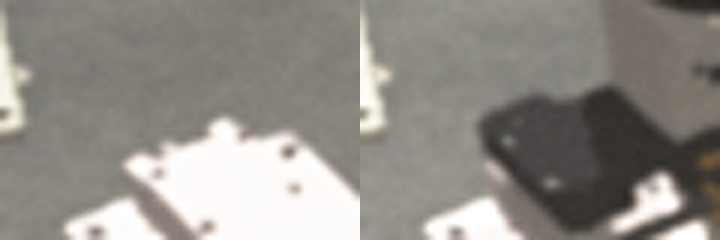

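Run:
```python
from h import *
c=load('side0')
for x in (.15,.158): print((proj(c,[[*g2w(x,0),.022]])-[220,220])*6)
gs()
```

```text
[[154.92549419 380.43216322]]
[[133.96846349 393.86928535]]
t 22.95 guide TCP x -58.7 y -2.2 z 42.8 tip 39.3 dyaw 0.0111 rp [3.138 0.016] Fguide [-14.8   2.1] 0.1 T [-3.14  1.13  0.18] w 0.0139
```

>>> arm_command(plan=[[[-0.2, 0, 0, 0, 0, 0, 1], [-0.4, 0, 0, 0, 0.1, 0.05, 1], [-0.6, -0.05, 0.02, 0, 0.05, 0.05, 1], [-0.6, -0.03, 0, 0, 0, 0, 1], [-0.6, 0, 0, 0, 0, 0, 1]]])

```text
time_s: 23.45
eef_pos: [0.5159, -0.2414, 0.0423]
eef_rot: [3.137, -0.004, 1.448]
contact_force: [0.7, 0.3, -1.8]
width: 0.0138
```

Run:
```python
from h import *
gs(); c=cap('wrist','w13'); crop(c,200,0,440,190,3.2,'w13a')
```

```text
t 23.45 guide TCP x -107.6 y -0.6 z 42.3 tip -9.6 dyaw -0.0004 rp [ 3.137 -0.004] Fguide [ 0.4 -0.6] -1.8 T [-0.13  0.04  0.01] w 0.0138
```

View pics/w13a.png

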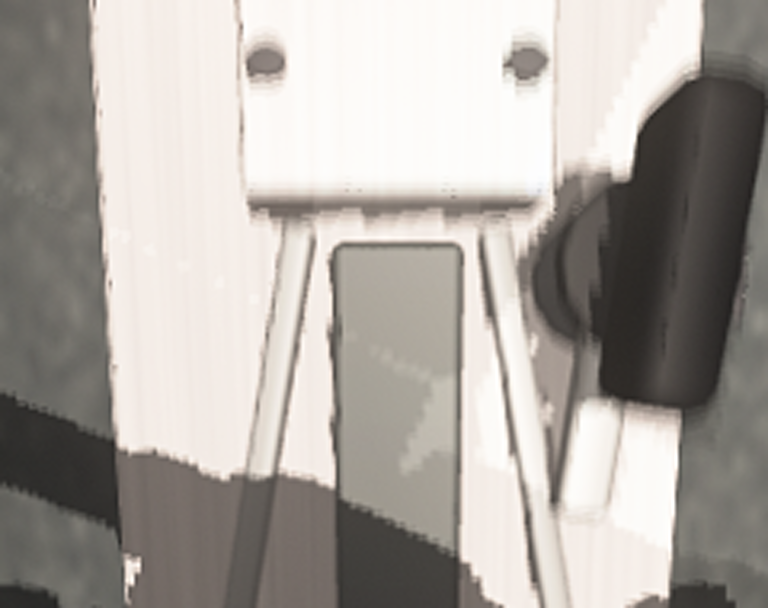

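>>> arm_command(plan=[[[-0.6, 0, 0, 0, 0, 0, 1], [-0.6, 0, -0.2, 0, 0, 0, 1], [-0.4, 0, -0.6, 0, 0, 0, 1], [0, 0, -0.9, 0, 0, 0, 1], [0, 0, -0.9, 0, 0, 0, 1], [0, 0, -0.9, 0, 0, 0, 1], [0, 0, -0.8, 0, 0, 0, 1]]])

```text
time_s: 24.2
eef_pos: [0.5091, -0.2814, 0.1292]
eef_rot: [-3.141, -0.005, 1.444]
contact_force: [0.1, -0.0, -1.3]
width: 0.0134
```

Run:
```python
from h import *
gs(); c=cap('wrist','w14'); go([.4265,-.058,.12],1.737,1,step=.8)
```

```text
t 24.20 guide TCP x -148.2 y 1.3 z 129.2 tip -50.2 dyaw -0.0042 rp [-3.141 -0.005] Fguide [-0.  -0.1] -1.3 T [-0.08  0.09  0.01] w 0.0134
16
[ [[0.66,-0.35,0.04,0.0,0.0,-0.18,1.0],[0.67,-0.34,0.04,0.0,0.0,-0.18,1.0],[0.68,-0.33,0.04,0.0,0.0,-0.18,1.0],[0.68,-0.31,0.04,0.0,0.0,-0.18,1.0],[0.69,-0.3,0.04,0.0,0.0,-0.18,1.0],[0.69,-0.29,0.04,0.0,0.0,-0.18,1.0],[0.7,-0.27,0.04,0.0,0.0,-0.18,1.0],[0.7,-0.26,0.04,0.0,0.0,-0.18,1.0]] ]
[ [[0.71,-0.25,0.04,0.0,0.0,-0.18,1.0],[0.71,-0.24,0.04,0.0,0.0,-0.18,1.0],[0.72,-0.22,0.04,0.0,0.0,-0.18,1.0],[0.72,-0.21,0.04,0.0,0.0,-0.18,1.0],[0.72,-0.2,0.04,0.0,0.0,-0.18,1.0],[0.73,-0.18,0.04,0.0,0.0,-0.18,1.0],[0.73,-0.17,0.04,0.0,0.0,-0.18,1.0],[0.73,-0.16,0.04,0.0,0.0,-0.18,1.0]] ]
```

View pics/w14.png

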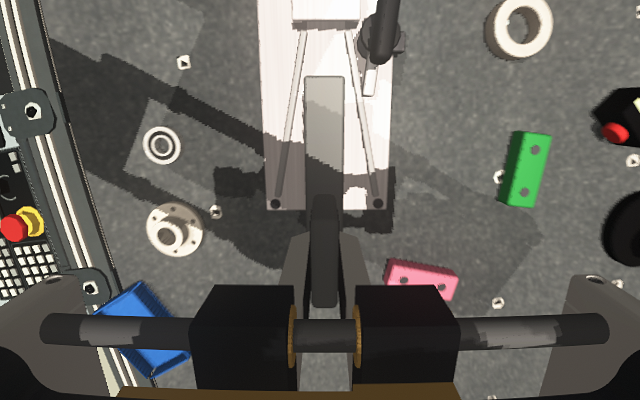

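>>> arm_command(plan=[[[0.65, -0.4, 0, 0, 0, -0.18, 1], [0.65, -0.4, 0, 0, 0, -0.18, 1], [0.65, -0.35, 0, 0, 0, -0.18, 1], [0.7, -0.35, 0, 0, 0, -0.18, 1], [0.7, -0.35, 0, 0, 0, -0.18, 1], [0.7, -0.3, 0, 0, 0, -0.18, 1], [0.7, -0.3, 0, 0, 0, -0.18, 1], [0.7, -0.3, 0, 0, 0, -0.18, 1]]])

```text
time_s: 25.05
eef_pos: [0.4554, -0.1601, 0.1296]
eef_rot: [3.141, -0.005, 1.6]
contact_force: [-0.1, 0.7, -1.8]
width: 0.0138
```

>>> arm_command(plan=[[[0.7, -0.25, 0, 0, 0, -0.18, 1], [0.7, -0.25, 0, 0, 0, -0.18, 1], [0.7, -0.25, 0, 0, 0, -0.18, 1], [0.7, -0.25, 0, 0, 0, -0.18, 1], [0.7, -0.2, 0, 0, 0, -0.18, 1], [0.7, -0.2, 0, 0, 0, -0.18, 1], [0.7, -0.2, 0, 0, 0, -0.18, 1]]])

```text
time_s: 25.75
eef_pos: [0.4114, -0.0568, 0.1304]
eef_rot: [3.139, -0.005, 1.737]
contact_force: [0.7, -0.5, -1.4]
width: 0.0137
```

Run:
```python
from h import *
st(); go([.42,-.058,.045],1.737,1,step=.8)
```

```text
t 25.75 p [ 0.4114 -0.0568  0.1304] r [ 3.1393 -0.0048  1.7374] F [ 0.7 -0.5 -1.4] T [-0.08  0.03  0.01] w 0.0137 j [-0.31  0.1   1.94  0.01  1.11 -0.48]
6
[ [[-0.03,0.07,0.71,0.0,-0.01,0.0,1.0],[-0.02,0.07,0.71,0.0,-0.01,0.0,1.0],[-0.02,0.07,0.71,0.0,-0.01,0.0,1.0],[-0.02,0.07,0.71,0.0,-0.01,0.0,1.0],[-0.02,0.07,0.71,0.0,-0.01,0.0,1.0],[-0.02,0.07,0.71,0.0,-0.01,0.0,1.0]] ]
```

>>> arm_command(plan=[[[0, 0, 0.7, 0, -0.01, 0, 1], [0, 0, 0.7, 0, -0.01, 0, 1], [0, 0, 0.7, 0, 0, 0, 1], [0, 0, 0.7, 0, 0, 0, 1], [0, 0, 0.7, 0, 0, 0, 1], [0, 0, 0.5, 0, 0, 0, 1], [0, 0, 0, 0, 0, 0, 1]]])

```text
time_s: 26.45
eef_pos: [0.4098, -0.0502, 0.0491]
eef_rot: [3.136, -0.002, 1.747]
contact_force: [-0.1, -0.5, -0.1]
width: 0.0139
```

Run:
```python
from h import *
st(); go([.418,-.058,.032],1.737,1,step=.8)
```

```text
t 26.45 p [ 0.4098 -0.0502  0.0491] r [ 3.1362e+00 -1.7000e-03  1.7473e+00] F [-0.1 -0.5 -0.1] T [-0.1   0.04  0.03] w 0.0139 j [-0.29  0.19  2.07  0.01  0.87 -0.47]
2
[ [[-0.23,0.16,0.43,0.03,-0.01,0.05,1.0],[-0.23,0.17,0.43,0.03,-0.01,0.05,1.0]] ]
```

>>> arm_command(plan=[[[0, 0, 0.4, 0.03, 0, 0, 1], [0, 0, 0.3, 0.03, 0, 0, 1], [0, 0, 0.1, 0, 0, 0, 1], [0, 0, 0, 0, 0, 0, 1]]])

```text
time_s: 26.85
eef_pos: [0.4108, -0.0496, 0.033]
eef_rot: [3.141, -0.001, 1.749]
contact_force: [-0.9, -0.4, -1.7]
width: 0.014
```

Run:
```python
from h import *
st()
```

```text
t 26.85 p [ 0.4108 -0.0496  0.033 ] r [ 3.1406e+00 -6.0000e-04  1.7489e+00] F [-0.9 -0.4 -1.7] T [-0.11  0.05 -0.04] w 0.014 j [-0.29  0.22  2.09  0.    0.83 -0.47]
```

>>> arm_command(plan=[[[0, 0, 0.15, 0, 0, 0, 1], [0, 0, 0.1, 0, 0, 0, 1], [0, 0, 0, 0, 0, 0, 1]]])

```text
time_s: 27.15
eef_pos: [0.4114, -0.0499, 0.0281]
eef_rot: [3.139, 0.0, 1.749]
contact_force: [0.3, 0.1, -0.3]
width: 0.0133
```

Run:
```python
from h import *
st()
```

```text
t 27.15 p [ 0.4114 -0.0499  0.0281] r [3.1394e+00 1.0000e-04 1.7487e+00] F [ 0.3  0.1 -0.3] T [-0.1   0.01  0.03] w 0.0133 j [-0.29  0.23  2.1   0.    0.82 -0.47]
```

Near contact (seated height 27.9). One small press, then open a little.

>>> arm_command(plan=[[[0, 0, 0.05, 0, 0, 0, 1], [0, 0, 0.03, 0, 0, 0, 1]]])

```text
time_s: 27.35
eef_pos: [0.4116, -0.0499, 0.0279]
eef_rot: [3.139, 0.0, 1.749]
contact_force: [-1.3, -0.4, 3.2]
width: 0.0136
```

>>> arm_command(plan=[[[0, 0, 0, 0, 0, 0, 0.8], [0, 0, 0, 0, 0, 0, 0.7], [0, 0, 0, 0, 0, 0, 0.6], [0, 0, 0, 0, 0, 0, 0.6], [0, 0, 0, 0, 0, 0, 0.6]]])

```text
time_s: 27.85
eef_pos: [0.4126, -0.0502, 0.0285]
eef_rot: [3.137, 0.001, 1.748]
contact_force: [-0.4, -0.1, 0.4]
width: 0.0374
```

Run:
```python
from h import *
st()
```

```text
t 27.85 p [ 0.4126 -0.0502  0.0285] r [3.1369e+00 1.1000e-03 1.7483e+00] F [-0.4 -0.1  0.4] T [-0.09  0.05 -0.02] w 0.0374 j [-0.29  0.23  2.1   0.    0.81 -0.47]
```

Seated (3.2 N) and released. Raise straight up.

>>> arm_command(plan=[[[0, 0, -0.3, 0, 0, 0, 0.6], [0, 0, -0.6, 0, 0, 0, 0.6], [0, 0, -0.8, 0, 0, 0, 0.6], [0, 0, -0.9, 0, 0, 0, 0.6], [0, 0, -0.9, 0, 0, 0, 0.6], [0, 0, -0.9, 0, 0, 0, 0.6], [0, 0, -0.9, 0, 0, 0, 0.6], [0, 0, -0.9, 0, 0, 0, 0.6]]])

```text
time_s: 28.65
eef_pos: [0.4095, -0.0495, 0.157]
eef_rot: [-3.141, -0.002, 1.748]
contact_force: [0.9, -0.2, -0.9]
width: 0.0375
```

>>> arm_command(plan=[[[-0.3, 0, -0.9, 0, 0, 0, 0.6], [-0.5, 0, -0.9, 0, 0, 0, 0.6], [-0.5, 0, -0.9, 0, 0, 0, 0.6], [-0.5, 0, -0.5, 0, 0, 0, 0.6], [0, 0, 0, 0, 0, 0, 0.6]]])

```text
time_s: 29.15
eef_pos: [0.4166, -0.0862, 0.2277]
eef_rot: [3.137, 0.001, 1.749]
contact_force: [0.9, 0.1, -0.5]
width: 0.0378
```

Run:
```python
from h import *
st(); c=cap('wrist','w15'); c=cap('side','s6'); crop(c,200,150,460,360,3,'s6c'); c=cap('scene','sc6'); crop(c,180,130,380,300,4,'sc6c')
```

```text
t 29.15 p [ 0.4166 -0.0862  0.2277] r [3.1369e+00 1.4000e-03 1.7494e+00] F [ 0.9  0.1 -0.5] T [-0.07  0.03  0.05] w 0.0378 j [-0.37  0.03  1.75  0.    1.35 -0.55]
```

View pics/w15.png

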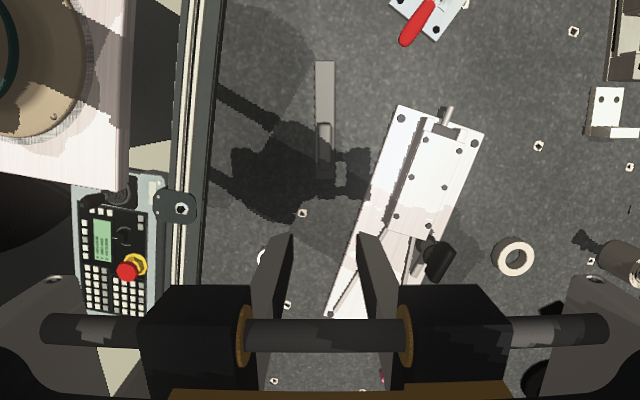

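View pics/s6c.png

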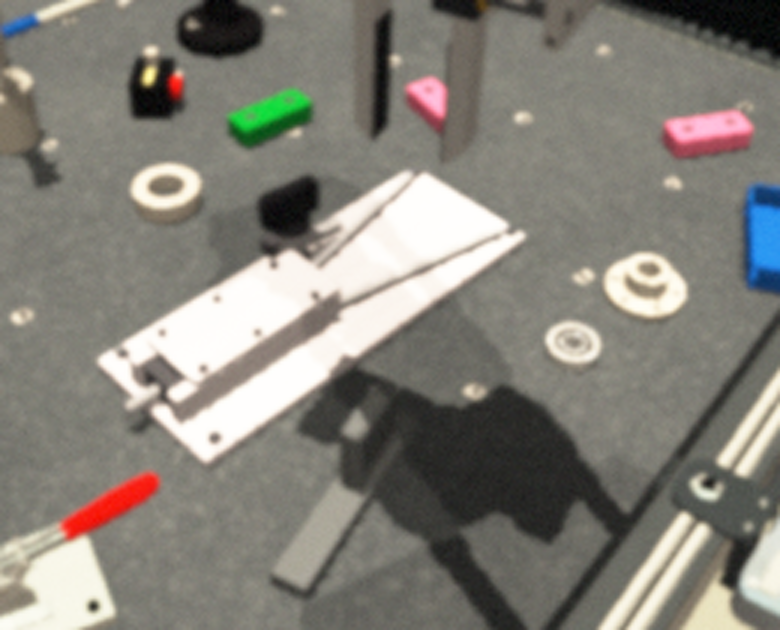

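View pics/sc6c.png

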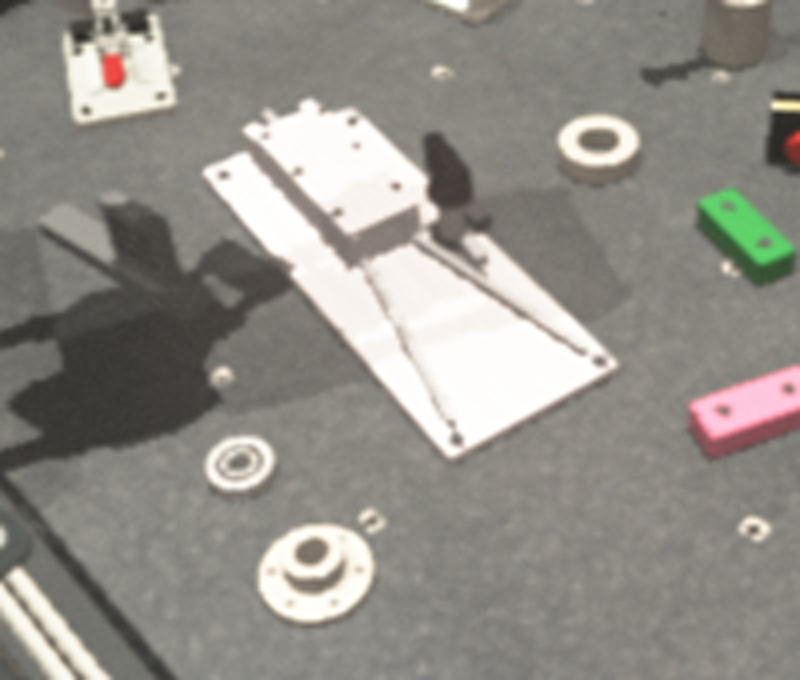

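```bash
python3 -c "
from rig import ctrl
print(ctrl.finish_job())"
```

```text
the job is handed in; nothing more can be done
None
```

The job is done and handed in at about 29 s, well inside the 67 s limit; the robot reported no verdict.

- **Gate:** I broke the knob loose and turned it about 1.44 rad. The last pictures show the arm lying back beside the lane.
- **Slat and plunger:** The stick pushed the slat straight into the tunnel. The plunger gave way after about 100 mm, moved about 8 mm, and stopped hard. It needed about 8–11 N to move, more than the stated 5 N. The highest force I read while pushing was about 15 N. The rod at the far end of the tunnel has moved out by about the same 8 mm.
- **Stick:** I drew the stick out without it slipping in the grip. It stands upright and released on the worktop near its original spot, clear of the fixture.
- **Bystanders:** The ring, bearing and flange are where they started.

Not seen directly: the slat's final place inside the tunnel. From the stick's travel its centre is about 74 mm past the mouth. No check failed.

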